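# Bond a chamber slide under the lever press

### The arm

A 7-joint arm with a two-finger parallel gripper is mounted at the origin on the work surface; the furniture and walls round the work are solid. World frame = base frame: x ahead of the robot, y to its left, z up, the work surface at z = 0. Lengths are in m, angles in degrees, forces in N, time in s.
With the tool pointing down it reaches from about 0.425 to 0.875 m from the base axis. Payload 4.7 kg.
Tool frame: the origin (TCP) lies midway between the tips of the shut fingers; the grasp point (between the pads) lies 19 mm behind it; y points along the fingers, x is the direction in which the jaws open and shut, and the axes are right-handed (so a half turn about y gives the same grasp; the last joint's range is limited). The gripper opens to 87 mm and grips with 3 to 60 N. Pads are 19 mm wide; open, the fingers measure 117 mm over their backs; the gripper's body (75 mm by 190 mm) begins 51 mm behind the grasp point.
Start: joints at [68.474, 18.392, -4.016, 83.108, 1.295, 78.541, -3.26], TCP at [0.247, -0.601, 0.191] pointing down, gripper open.
Joint ranges: [-163.93, 163.93], [-17.29, 119.83], [-79.2, 71.16], [3.27, 140.29], [-89.18, 269.18], [5.43, 117.66], [-154.24, 154.24]. Speed limits (degrees/s): [147.25, 147.25, 180, 180, 180, 180, 180].

### API

Orientations are given as [roll, pitch, yaw] about the fixed x, y, z axes, in that order (R = Rz(yaw) Ry(pitch) Rx(roll)).
In Python, from cell import env gives the robot as it stands.
- The arm moves only by the tool carry_out, never from a script. Its argument "targets" is a list of rows, each a list of 2 entries, a list of its own where there are three numbers: the shift along the tool's x, y, z in mm, then the turn, a rotation vector about the tool's x, y, z in degrees. A call has 1 to 12 rows; each row shifts and turns the commanded pose from where the row before left it, along the tool's axes as they then stand; what a row does not reach is not made up. A row lasts 1/10 s, in which the tool goes at most 50 mm and 8.59 degrees, less where a joint would pass 70% of its speed; a pose out of reach is approached as far as the arm can. A call with a gripper value outside its range is refused whole. "jaw" is the opening, from 0 (shut) to 1 (fully open), set as the call begins (left out, the last holds). The fingers move at their own pace and stop on an object; "squeeze" is the grip in N (left out, the last holds). Time passes only in rows, so rows that do not move let the fingers close. It gives the time, the measured TCP pose, the force and the opening at its end, in the units of the state.
- env.get_obs(): the state, without advancing time (a new reading comes with each control period).
- env.read_camera(name): name is "scene" or "top"; returns the picture (480x640x3 uint8, red, green, blue); there is no depth.
- env.get_calibration(name): a dict with "fx", "fy", "cx", "cy" (pixels), "R" (3x3) and "t" (3): a world point X has camera coordinates R X + t. Camera axes: x right, y down, z forward; pixel columns grow to the right and rows downward; lengths in m; the calibration is good to about 2 mm. A picture is of the moment at which its call begins. get_calibration takes no time and is no camera call.
- env.sign_off(): hands the job in, once; it reports no verdict.
Trained networks look in the newest picture that a camera, given by its name, has taken for a name from the list of things; names that differ only in an ending like _2 or _b are one class to them, and where a whole thing is asked for, a point or a joint stands for the part that bears it (a point fixed in the world has none). Each returns a list of dicts, best first, with "p" (0 to 1); they miss things now and then, are a little off and sometimes report something else, mostly with a low value. They report only what shows in the picture. A call takes as long as a camera call.
- env.outline_of(camera, label): "mask" (480x640 bool, what is visible of it) and "xy" ([column, row] in pixels, amid what is visible of it).
The state is a dict: "time_s": time; "qpos": joint angles; "joint_velocities": joint speeds; "effort": joint torques, N m; "tool_pos": TCP position; "tool_rot": TCP orientation; "force": force on the tool from outside, world axes, zero at the start; "wrist_torque": the same for the moment, N m; "grip_width": finger opening in m.
Only numpy, scipy, OpenCV 4.12 (cv2) and the standard library are available. Lean on these libraries where they do the work, as an engineer would, in place of code of your own. Each camera call takes 0.05 s, during which the arm holds its last target.

### The job

A chamber slide is waiting in the nest of the small lever press to be bonded. First clear the lint off it with the air gun that points at the nest: squeeze its trigger right in against the grip for a moment and let it spring out again. Then flip the press's safety catch off by its thumb tab, pull the lever by its handle all the way forward to its stop so that the foot clamps the slide, and finish still holding it there; the slide must stay in its nest, and the other things on the bench are left where they are.

Things in the scene. Friction and masses are not known exactly. Their poses are not given: they have to be found in the camera images.
- press: Small grey bench lever press, fixed. Origin: underside of its base (152 x 116 x 16 mm), under the middle of the nest. Its x axis points to its back (the operator stands at -x), y to its left, z up. Head: 56 mm wide (y), from x = -24 to +72 mm, flat top 175 mm above the bench, bare but for the catch near its front edge. The lever is on its right (-y) side.
- lever (a joint): rad: 0 = rest, leaning 0.05 back from upright, held by a return spring; 0.75 = pulled forward to its stop. The handle swings at 125 mm about lever_hinge (axis along press y), forward (press -x) as it grows. Drives the sprung foot down 25 mm per rad, onto the slide at about 0.60. Takes about 2 N at first, 6 to 8 N at the stop; springs back if let go. With the catch on it is blocked at 0.03.
- pull_handle: The lever's cross handle, a level round bar out to the right of the press: black grip 27 mm in diameter, 78 mm long, free air all round (the window stands 115 mm or more behind it). Origin: middle of the black grip on its axis, 265 mm above the bench at rest. Its y axis is the bar's axis, parallel to the press's y; the flat lever arm is 53 mm to the left (+y) of the origin. It revolves on its bar.
- lever_hinge (a point): Point on the lever's axis of rotation (which is along the press's y), level with the middle of the black grip; 140 mm above the bench.
- catch (a joint): Safety catch of the press, rad: 0 to 0.06 = on (its prop blocks the lever's lug), off beyond 0.6, stop at 1.15. Turning the thumb tab forward (press -x, toward the operator) raises the value; it turns about an axis along the press's y through catch_hinge, needs 1 to 2 N at the tab, and stays where it is left.
- catch_tab (a point): Middle of the thumb tab's width, 50 mm from the catch's axis. An upright steel plate, 20 mm wide (press y), 6 mm thick, ending 61 mm from the axis in a rolled edge 11 mm thick; leans 0.26 rad back with the catch on. Behind it (press +x) is free space over the head's flat top, over 60 mm along x, from 20 mm right to 40 mm left of the tab's middle.
- catch_hinge (a point): Point on the catch's axis, in the middle of the tab's width, 184 mm above the bench.
- foot: Sprung foot of the ram, a steel plate with a rubber sole (24 x 58 mm) over the nest. Origin: the middle of the underside of its sole; 15 mm above the slide at rest.
- nest (a point): Middle of the floor of the press's aluminium nest, 28 mm above the bench, between low rails.
- chamber_slide: Chamber slide lying in the nest, 25 x 75 x 9 mm, long side along the press's y, a white chamber block on a glass slide. Origin: the middle of its underside.
- air_gun: Straight air gun fixed on a stand left of the press, nozzle pointing at the nest. Origin: on the bench under it. x: along the gun to the nozzle, y: left of that, z up. Round level body, 24 mm in diameter, axis 95 mm up, x = -75 to +55 mm; clamp at x = -60 mm (16 x 30 mm, top at 118 mm); canister 44 mm in diameter, 131 mm high at x = -130 mm. Trigger on its right (-y) side.
- gun_grip (a point): Point on the gun's axis at x = -15 mm, the middle of the ribbed grip, beside the trigger pad; free from above and on both sides.
- trigger (a joint): Trigger of the air gun, rad: 0 = sprung out, 0.20 = squeezed in to its stop against the grip. A flat upright steel bar, 88 mm long, 15 mm high, 5 mm thick, along the right (-y) side of the gun, hinged at its front end (gun x = 45, y = -15 mm) about the vertical. At the pad it takes 4 N at first and 8 N fully in; a spring pushes it out again.
- trigger_pad (a point): Middle of the trigger's thickness and height, 60 mm from its hinge, where one squeezes it. At the pad the gun and trigger together measure 42 mm across when out, about 31 mm when squeezed in.
- oil_bottle: Small amber bottle with a black cap, 31 x 32 x 73 mm, upright on the bench; bystander. Origin: middle of its underside.
- cover_slips: Flat little white and green carton, 35 x 34 x 14 mm; bystander. Origin: middle of its underside.
- forceps: Steel forceps, 120 mm long, lying on the bench; bystander. Origin: middle of its underside.

How it is judged:
By the outcome, as a careful person would: the job done as asked, in the order asked, and still so for the second after the job is handed in, while the arm keeps its last pose, push and grip.
It also fails if it takes over 67 s, if anything falls off the work surface, if the arm or the gripper's body presses on something with over 40 N, if the wrist force passes 120 N, or if a joint passes its speed limit or range.

## Working session

There is one attempt and no reset: what is moved stays moved. The work goes in short steps, Python scripts to look and compute and a tool call to move; the robot and the scene stay as the last step left them, time stands still between calls to the robot, and variables do not carry over. Pictures are saved under pics/ and viewed, and the job is handed in when it is done.

Besides the shell and the picture viewer there is one more tool, called after "Request:" as name(argument=value, ...), one argument or row to a line, values as JSON. carry_out: Moves the arm, as the interface text tells. Its arguments: {"type":"object","properties":{"targets":{"type":"array","items":{"type":"array"}},"jaw":{"type":"number"},"squeeze":{"type":"number"}},"required":["targets"]}

```bash
mkdir -p pics; ls; python3 - <<'E'
from cell import env
import cv2,numpy as np
for c in("scene","top"):
    im=env.read_camera(c); cv2.imwrite(f"pics/{c}0.png",im[:,:,::-1])
    k=env.get_calibration(c); print(c,k)
o=env.get_obs(); print(o)
for c in("scene","top"):
  for l in ["press","pull_handle","catch_tab","air_gun","trigger_pad","chamber_slide","oil_bottle","cover_slips","forceps","foot","trigger"]:
    try:
      r=env.outline_of(c,l)
      print(c,l,[(round(d["p"],2),np.round(d["xy"]),int(d["mask"].sum())) for d in r[:2]])
    except Exception as e: print(c,l,e)
E
```

```text
pics
scene {'fx': 607.742304365207, 'fy': 607.742304365207, 'cx': 313.9068156039939, 'cy': 236.2565716825235, 'R': array([[-0.73458187, -0.67842985, -0.01106419],
       [-0.49365729,  0.54556104, -0.67724858],
       [ 0.46550184, -0.49203261, -0.73567109]]), 't': array([0.35002478, 0.37705582, 1.23322134])}
top {'fx': 579.8807881495875, 'fy': 579.8807881495875, 'cx': 311.09393315219734, 'cy': 243.8948428608087, 'R': array([[ 0.02951664, -0.9993288 , -0.02169604],
       [-0.99096997, -0.02641576, -0.13145614],
       [ 0.13079479,  0.02538027, -0.99108454]]), 't': array([-0.00912531,  0.51261496,  1.37839969])}
{'time_s': 0.1, 'qpos': array([68.47465849, 18.4353622 , -4.01535937, 83.16627573,  1.29449948,
       78.54012969, -3.25857563]), 'joint_velocities': array([ 0.01318174, -0.03469911, -0.02160123, -0.18077206,  0.04687997,
        0.0409984 , -0.03319864]), 'effort': array([-4.34100375e-04, -4.92572844e+01, -4.05898690e-01, -3.13402355e+01,
       -6.41915831e-02,  3.94520047e-02,  4.53728796e-05]), 'tool_pos': array([ 0.2467471 , -0.60077196,  0.190479  ]), 'tool_rot': arra
[... 737 characters left out ...]
 foot [(0.65, array([316., 272.]), 169)]
scene trigger [(0.64, array([275., 311.]), 154)]
top press [(0.93, array([330., 244.]), 3710), (0.27, array([235., 255.]), 2292)]
top pull_handle [(0.6, array([370., 217.]), 494), (0.29, array([420., 228.]), 162)]
top catch_tab [(0.61, array([329., 244.]), 220), (0.19, array([330., 241.]), 3783)]
top air_gun [(0.57, array([237., 257.]), 2162), (0.45, array([362., 218.]), 875)]
top trigger_pad []
top chamber_slide [(0.38, array([360., 219.]), 749)]
top oil_bottle [(0.68, array([366., 216.]), 729), (0.48, array([420., 224.]), 182)]
top cover_slips [(0.49, array([373., 300.]), 156)]
top forceps []
top foot []
top trigger [(0.54, array([244., 260.]), 56)]
```

```bash
python3 - <<'E'
import cv2
a=cv2.imread("pics/scene0.png")[130:430,160:460]; b=cv2.imread("pics/top0.png")[140:365,160:460]
cv2.imwrite("pics/s_crop.png",cv2.resize(a,(600,600),interpolation=cv2.INTER_CUBIC))
cv2.imwrite("pics/t_crop.png",cv2.resize(b,(800,600),interpolation=cv2.INTER_CUBIC))
E
```

```text
(no output)
```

View pics/scene0.png

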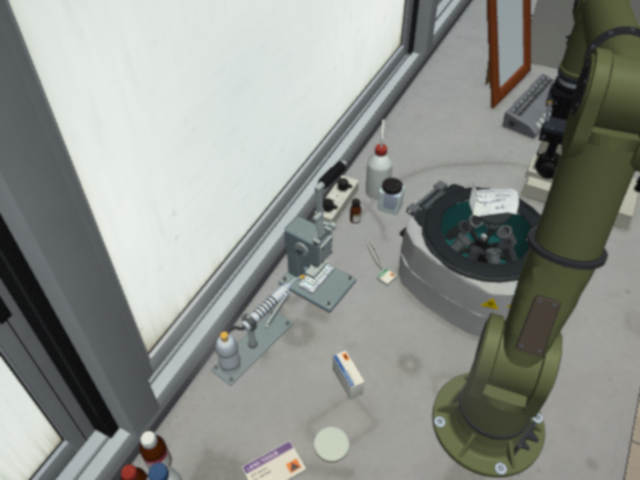

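View pics/s_crop.png

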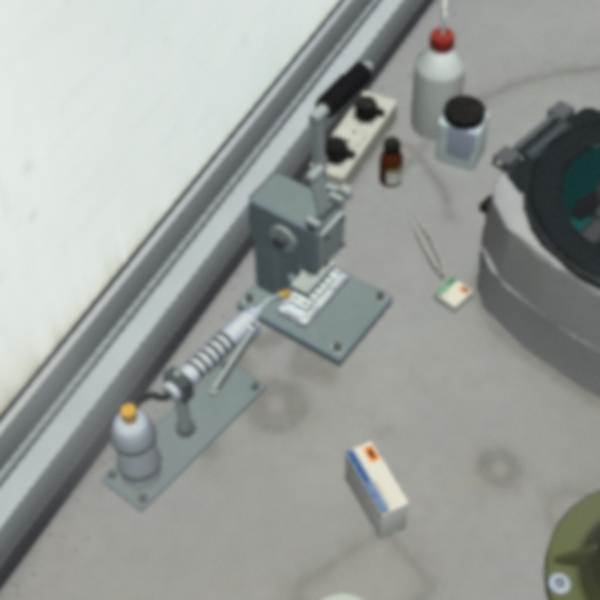

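View pics/t_crop.png

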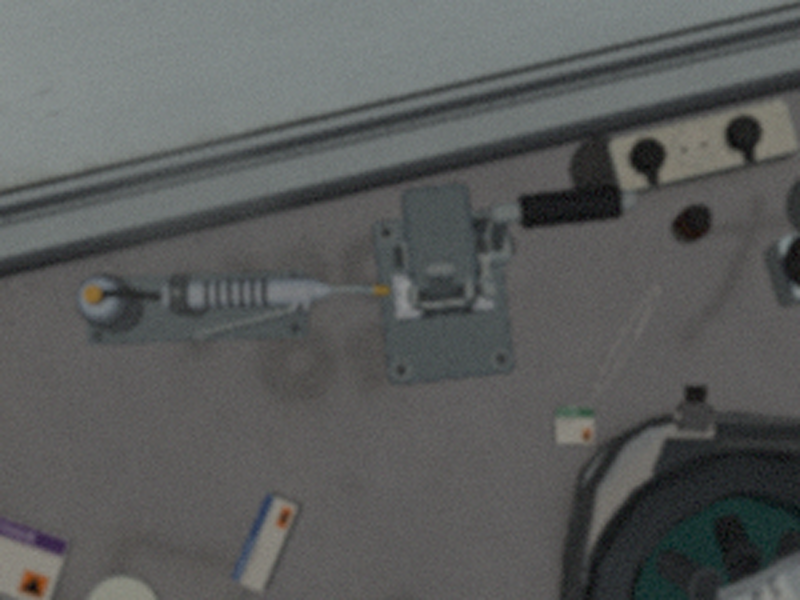

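View pics/top0.png

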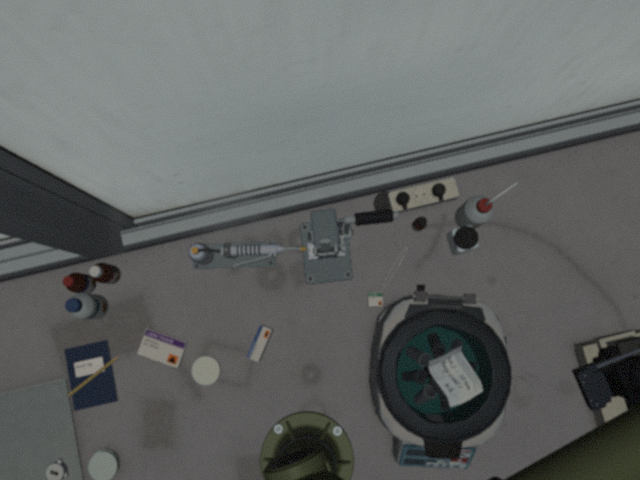

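```bash
cat > h.py <<'E'
import numpy as np
from cell import env
K={c:env.get_calibration(c) for c in("scene","top")}
def proj(c,X):
    k=K[c]; p=np.asarray(X)@k["R"].T+k["t"]; return np.stack([k["fx"]*p[...,0]/p[...,2]+k["cx"],k["fy"]*p[...,1]/p[...,2]+k["cy"]],-1)
def back(c,uv,z):
    k=K[c]; d=k["R"].T@np.array([(uv[0]-k["cx"])/k["fx"],(uv[1]-k["cy"])/k["fy"],1]); o=-k["R"].T@k["t"]
    return o+d*(z-o[2])/d[2]
S=lambda u,v:(160+u/2,130+v/2)
T=lambda u,v:(160+u*3/8,140+v*3/8)
E
python3 - <<'E'
from h import *
np.set_printoptions(precision=4,suppress=True)
for n,c,uv,z in [("base FL","top",T(390,383),.016),("base FR","top",T(513,370),.016),("base FR","scene",S(392,300),.016),("base FL","scene",S(338,360),.016),
 ("base BL","top",T(375,222),.016),
 ("head BL","top",T(402,190),.175),("head BR","top",T(468,186),.175),
 ("gripL","top",T(522,208),.265),("gripR","top",T(620,203),.265),("gripL","scene",S(325,105),.265),("gripR","scene",S(370,68),.265),
 ("cap","top",T(93,294),.131),("cap","scene",S(128,410),.131),("tip","top",T(382,290),.06),("tip","scene",S(285,295),.06),
 ("gunrear","top",T(165,295),.095),("gunfront","top",T(318,290),.095),("gunrear","scene",S(170,388),.095),("gunfront","scene",S(250,315),.095),
 ("trigrear","top",T(197,334),.095),("trigfront","top",T(305,305),.095),("trigrear","scene",S(215,390),.095),
 ("plate","top",T(92,343),.004),("plate","top",T(308,338),.004),("tab","top",T(440,270),.235),("tab","scene",S(345,190),.235),
 ("bottle","top",T(692,222),.07),("slipbox","top",T(575,427),.014),
 ("sill","top",T(0,272),0.0),("sill","top",T(800,80),0.0)]:
    print(n,c,back(c,uv,z))
E
```

```text
base FL top [0.4168 0.0147 0.016 ]
base FR top [ 0.4318 -0.0976  0.016 ]
base FR scene [ 0.4246 -0.0937  0.016 ]
base FL scene [0.4139 0.016  0.016 ]
base BL top [0.5659 0.0332 0.016 ]
head BL top [0.5666 0.0046 0.175 ]
head BR top [ 0.5714 -0.0499  0.175 ]
gripL top [ 0.5379 -0.0902  0.265 ]
gripR top [ 0.5437 -0.165   0.265 ]
gripL scene [ 0.5344 -0.0948  0.265 ]
gripR scene [ 0.5382 -0.1748  0.265 ]
cap top [0.4782 0.2665 0.131 ]
cap scene [0.4752 0.2668 0.131 ]
tip top [0.497 0.023 0.06 ]
tip scene [0.5004 0.0123 0.06  ]
gunrear top [0.4832 0.2114 0.095 ]
gunfront top [0.4912 0.0775 0.095 ]
gunrear scene [0.484  0.2055 0.095 ]
gunfront scene [0.4897 0.079  0.095 ]
trigrear top [0.4498 0.1817 0.095 ]
trigfront top [0.4777 0.0884 0.095 ]
trigrear scene [0.4469 0.1752 0.095 ]
plate top [0.4469 0.2938 0.004 ]
plate top [0.4572 0.0925 0.004 ]
tab top [ 0.4924 -0.0287  0.235 ]
tab scene [ 0.4514 -0.0347  0.235 ]
bottle top [ 0.5642 -0.2515  0.07  ]
slipbox top [ 0.3815 -0.1552  0.014 ]
sill top [0.5118 0.3854 0.    ]
sill top [ 0.7151 -0.3639  0.    ]
```

```bash
python3 - <<'E'
import cv2
from h import *
R=lambda a:np.array([[np.cos(a),-np.sin(a),0],[np.sin(a),np.cos(a),0],[0,0,1]])
P=R(np.radians(5.5)); o=np.array([.497,-.030,0])
pts={}
for nm,p in {"hb1":(-.024,.028,.175),"hb2":(-.024,-.028,.175),"h3":(.072,.028,.175),"h4":(.072,-.028,.175),"b1":(-.076,.058,.016),"b2":(-.076,-.058,.016),"b3":(.076,.058,.016),"hm":(.0315,-.1055,.265),"hi":(.025,-.1055,.14)}.items(): pts[nm]=P@np.array(p)+o
for c,(y0,y1,x0,x1) in {"scene":(150,300,270,420),"top":(195,295,290,420)}.items():
    im=cv2.imread(f"pics/{c}0.png")[y0:y1,x0:x1]; s=600/(y1-y0)
    if c=="top": s=6
    im=cv2.resize(im,None,fx=s,fy=s,interpolation=cv2.INTER_LANCZOS4)
    cv2.imwrite(f"pics/{c}_z.png",im)
    for n,p in pts.items():
        u=(proj(c,p)-[x0,y0]+.5)*s
        cv2.circle(im,tuple(int(v) for v in u),3,(0,0,255),-1); print(c,n,u.round())
    cv2.imwrite(f"pics/{c}_zo.png",im)
E
```

```text
scene hb1 [188. 391.]
scene hb2 [248. 331.]
scene h3 [ 51. 315.]
scene h4 [113. 258.]
scene b1 [230. 645.]
scene b2 [345. 519.]
scene b3 [ 28. 522.]
scene hm [251.  95.]
scene hi [258. 258.]
top hb1 [144. 361.]
top hb2 [298. 351.]
top h3 [127. 102.]
top h4 [279.  92.]
top b1 [ 86. 537.]
top b2 [371. 517.]
top b3 [ 62. 170.]
top hm [521. 142.]
top hi [492. 218.]
```

View pics/scene_zo.png

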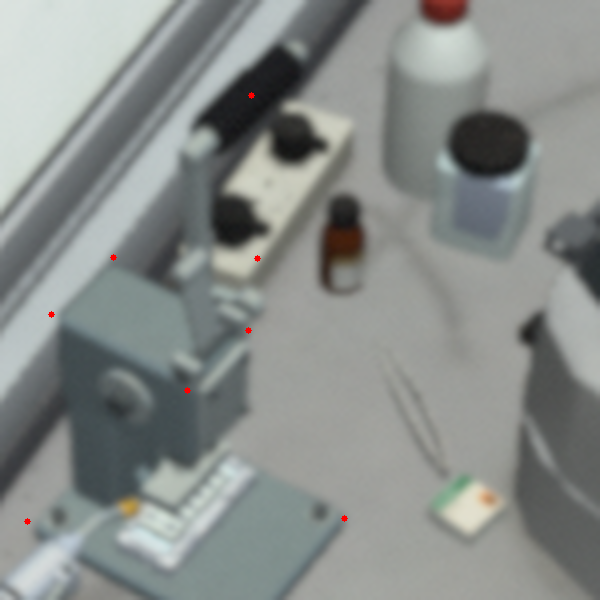

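View pics/top_zo.png

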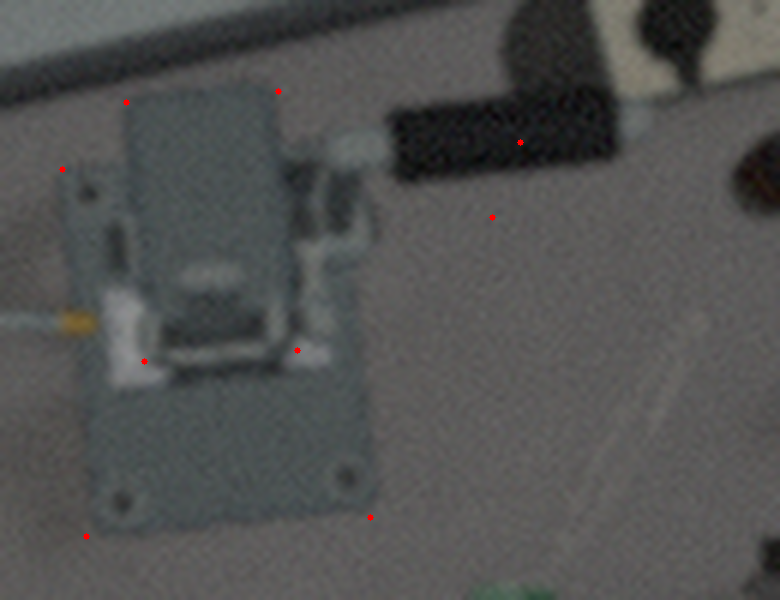

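```bash
cat >> h.py <<'E'
from scipy.optimize import least_squares
SZ=lambda u,v:np.array((270+u/4-.5,150+v/4-.5)); TZ=lambda u,v:np.array((290+u/6-.5,195+v/6-.5))
def tri(a,b):
    f=lambda X:np.r_[proj("scene",X)-a,proj("top",X)-b]
    r=least_squares(f,[.5,0,.2]); return r.x,r.fun
E
python3 - <<'E'
from h import *
np.set_printoptions(precision=4,suppress=True)
print("roll edge",tri(SZ(192,262),TZ(212,272)))
print("gripL",tri(SZ(210,130),TZ(395,147)),"gripR",tri(SZ(292,62),TZ(616,132)))
# fit pose: x,y,yaw, handle x,y
obs=[("scene",(-.024,.028,.175),SZ(193,393)),("scene",(.072,.028,.175),SZ(62,318)),("scene",(.072,-.028,.175),SZ(118,265)),("scene",(-.076,-.058,.016),SZ(343,525)),
("top",(.072,.028,.175),TZ(126,95)),("top",(.072,-.028,.175),TZ(273,87)),("top",(-.076,.058,.016),TZ(98,535)),("top",(-.076,-.058,.016),TZ(377,510)),("top",(.076,.058,.016),TZ(60,168)),
("top",(-.024,.028,.175),TZ(150,362))]
def R(a): return np.array([[np.cos(a),-np.sin(a),0],[np.sin(a),np.cos(a),0],[0,0,1]])
def f(q):
    return np.concatenate([proj(c,R(q[2])@np.array(p)+[q[0],q[1],0])-uv for c,p,uv in obs])
r=least_squares(f,[.497,-.03,.1],loss="soft_l1"); print(r.x,np.degrees(r.x[2])); print(f(r.x).reshape(-1,2))
P=R(r.x[2]); o=np.array([r.x[0],r.x[1],0])
for a,b in ((SZ(192,262),TZ(212,272)),(SZ(210,130),TZ(395,147)),(SZ(292,62),TZ(616,132))): print(P.T@(tri(a,b)[0]-o))
E
```

```text
roll edge (array([ 0.4928, -0.0296,  0.2413]), array([-1.0565, -0.1564,  0.5907,  0.8511]))
gripL (array([ 0.5336, -0.09  ,  0.2706]), array([-0.739 , -0.1095,  0.3962,  0.5709])) gripR (array([ 0.5408, -0.1652,  0.2671]), array([-1.1206, -0.1506,  0.5747,  0.8434]))
[ 0.4972 -0.0309  0.1169] 6.6987469467811565
[[-0.7333 -0.8353]
 [-2.6357 -0.6236]
 [-1.6054 -1.8208]
 [ 0.5196 -2.465 ]
 [-0.0955  1.4427]
 [ 0.7011  0.4923]
 [-0.8913  0.6755]
 [-0.0881  0.6305]
 [ 0.1782  0.7357]
 [-0.2665  0.022 ]]
[-0.0042  0.0019  0.2413]
[ 0.0293 -0.0629  0.2706]
[ 0.0276 -0.1385  0.2671]
```

Request:
carry_out(
  targets=[
    [[0,-50,0],[0,0,0]],
    [[0,-50,0],[0,0,0]],
    [[-20,-45,0],[0,0,0]],
    [[-30,-40,0],[0,0,0]],
    [[-40,-30,0],[0,0,0]],
    [[-40,-30,0],[0,0,0]],
    [[-40,0,0],[0,0,0]],
    [[0,0,40],[0,-4.8,0]],
    [[0,0,40],[0,-4.8,0]],
    [[0,0,40],[0,-4.8,0]],
    [[0,0,40],[0,-4.8,0]],
  ],
  jaw=0,
  squeeze=20,
)

```text
time_s: 2.3
tool_pos: [0.3221, -0.3646, 0.4366]
tool_rot: [-90.0, -0.0, -48.3]
force: [0.3, 0.5, 0.1]
grip_width: 0.0074
```

Request:
carry_out(
  targets=[
    [[0,0,40],[0,-4.8,0]],
    [[0,0,40],[0,-4.8,0]],
    [[0,0,40],[0,-4.8,0]],
    [[0,0,40],[0,-4.8,0]],
    [[0,0,40],[0,-4.8,0]],
    [[0,0,40],[0,-4.8,0]],
    [[0,0,40],[0,-4.8,0]],
    [[0,0,40],[0,-4.8,0]],
    [[0,0,40],[0,-4.8,0]],
    [[0,0,40],[0,-4.8,0]],
    [[0,0,40],[0,-5,0]],
  ],
)

```text
time_s: 3.4
tool_pos: [0.497, 0.0227, 0.4364]
tool_rot: [-90.0, -0.0, 4.7]
force: [0.2, 0.7, -0.1]
grip_width: 0.0008
```

Request:
carry_out(
  targets=[
    [[-31,0,40],[0,0,0]],
    [[-31,0,40],[0,0,0]],
    [[0,10,48],[0,0,0]],
    [[0,50,0],[0,0,0]],
    [[0,50,0],[0,0,0]],
    [[0,50,0],[0,0,0]],
    [[0,50,0],[0,0,0]],
    [[0,50,0],[0,0,0]],
    [[0,50,0],[0,0,0]],
    [[0,30,0],[0,0,0]],
    [[0,16,0],[0,0,0]],
    [[0,0,0],[0,0,0]],
  ],
)

```text
time_s: 4.6
tool_pos: [0.4236, 0.1425, 0.0783]
tool_rot: [-90.0, 0.3, 4.6]
force: [-0.1, -0.2, -0.0]
grip_width: 0.0005
```

```bash
python3 - <<'E'
from h import *
import cv2
o=env.get_obs(); print(o["tool_pos"],o["force"])
a=env.read_camera("scene")[:,:,::-1][230:380,190:340]; b=env.read_camera("top")[:,:,::-1][210:290,190:310]
cv2.imwrite("pics/s1.png",cv2.resize(a,(600,600),interpolation=cv2.INTER_CUBIC))
cv2.imwrite("pics/t1.png",cv2.resize(b,(720,480),interpolation=cv2.INTER_CUBIC))
E
```

```text
[0.42359555 0.14246377 0.07834009] [-0.08926819 -0.18046963 -0.03322768]
```

View pics/s1.png

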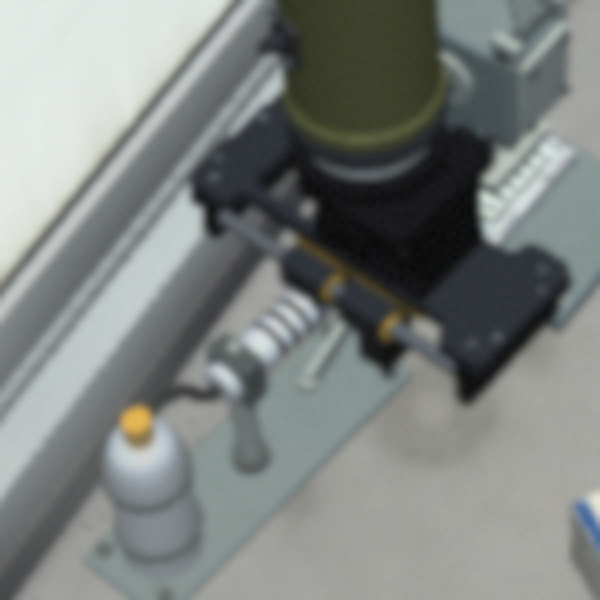

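View pics/t1.png

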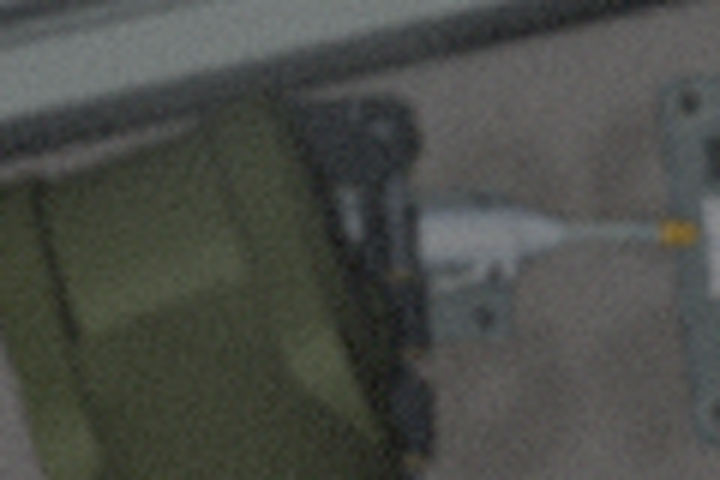

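Request:
carry_out(
  targets=[
    [[4,0,4],[0,0,0]],
    [[4,0,0],[0,0,0]],
    [[4,0,0],[0,0,0]],
    [[4,0,0],[0,0,0]],
    [[4,0,0],[0,0,0]],
    [[0,0,0],[0,0,0]],
  ],
)

```text
time_s: 5.3
tool_pos: [0.446, 0.1485, 0.0805]
tool_rot: [-90.0, -0.0, 4.5]
force: [-0.2, 0.2, -0.3]
grip_width: 0.0005
```

Request:
carry_out(
  targets=[
    [[2,0,0],[0,0,0]],
    [[2,0,0],[0,0,0]],
    [[0,0,0],[0,0,0]],
  ],
)

```text
time_s: 5.6
tool_pos: [0.4496, 0.1488, 0.0804]
tool_rot: [-90.0, -0.0, 4.5]
force: [-0.8, -0.9, -0.7]
grip_width: 0.0004
```

Request:
carry_out(
  targets=[
    [[2,0,0],[0,0,0]],
    [[2,0,0],[0,0,0]],
    [[0,0,0],[0,0,0]],
  ],
)

```text
time_s: 5.9
tool_pos: [0.4536, 0.1491, 0.0804]
tool_rot: [-90.0, -0.0, 4.5]
force: [-0.0, -0.3, 0.3]
grip_width: 0.0005
```

```bash
python3 - <<'E'
from h import *
import cv2
a=env.read_camera("scene")[:,:,::-1][230:380,190:340]
cv2.imwrite("pics/s2.png",cv2.resize(a,(600,600),interpolation=cv2.INTER_CUBIC))
E
```

```text
(no output)
```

View pics/s2.png

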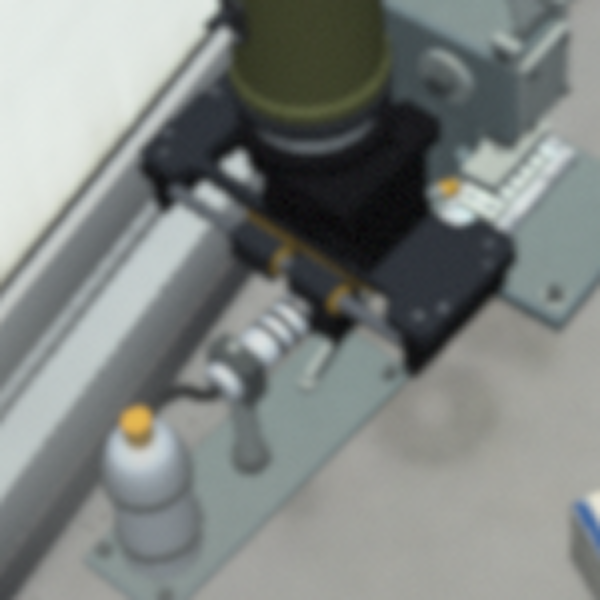

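Request:
carry_out(
  targets=[
    [[2,0,0],[0,0,0]],
    [[2,0,0],[0,0,0]],
    [[0,0,0],[0,0,0]],
  ],
)

```text
time_s: 6.25
tool_pos: [0.4577, 0.1494, 0.0805]
tool_rot: [-90.0, -0.0, 4.5]
force: [-0.0, -0.6, 1.1]
grip_width: 0.0007
```

```bash
python3 - <<'E'
from h import *
import cv2
a=env.read_camera("scene")[:,:,::-1][280:355,225:300]
cv2.imwrite("pics/s3.png",cv2.resize(a,(600,600),interpolation=cv2.INTER_CUBIC))
s0=cv2.imread("pics/scene0.png")[280:355,225:300]
cv2.imwrite("pics/s3b.png",cv2.resize(s0,(600,600),interpolation=cv2.INTER_CUBIC))
print(env.get_obs()["force"])
print(proj("scene",np.array([.4577,.1494,.0805]))-[225,280])
E
```

```text
[-0.65646951  0.37912939 -0.10356087]
[47.98748624 38.65706606]
```

View pics/s3.png

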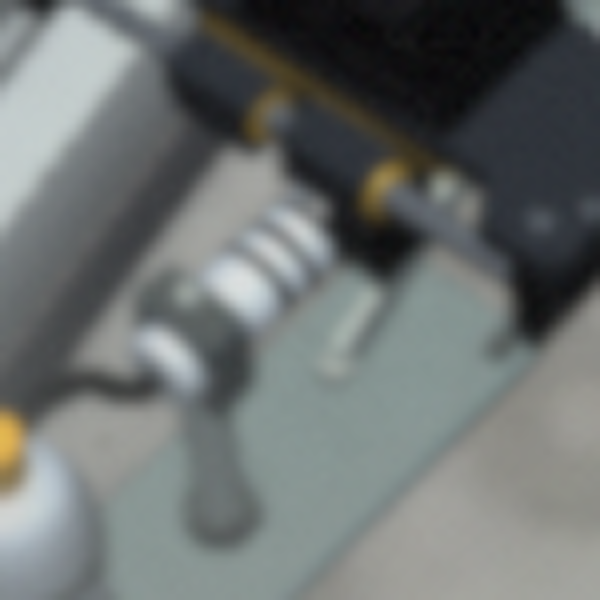

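View pics/s3b.png

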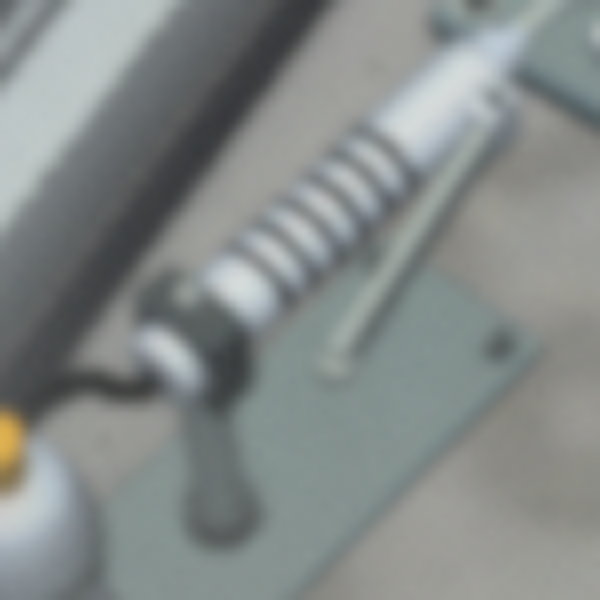

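```bash
python3 - <<'E'
from h import *
import cv2
for n,p in(("s1",[.42359555,.14246377,.07834]),("s2",[.4536,.1491,.0804])):
    im=cv2.imread(f"pics/{n}.png")
    for dz in(0,.01,.02,.03):
        u=(proj("scene",np.array(p)+[0,0,dz])-[190,230]+.5)*4; print(n,dz,u)
        cv2.circle(im,tuple(int(v) for v in u),2,(0,0,255),-1)
    u=u.astype(int)
    cv2.imwrite(f"pics/{n}o.png",cv2.resize(im[u[1]-80:u[1]+120,u[0]-120:u[0]+120],None,fx=3,fy=3,interpolation=cv2.INTER_CUBIC))
E
```

```text
s1 0 [388.16118372 386.46578586]
s1 0.01 [387.33183081 375.79706028]
s1 0.02 [386.49300355 365.00645741]
s1 0.03 [385.64453866 354.0918768 ]
s2 0 [339.69965728 360.62502138]
s2 0.01 [338.60284788 349.88569758]
s2 0.02 [337.4935975  339.02455884]
s2 0.03 [336.37169324 328.03952072]
```

View pics/s1o.png

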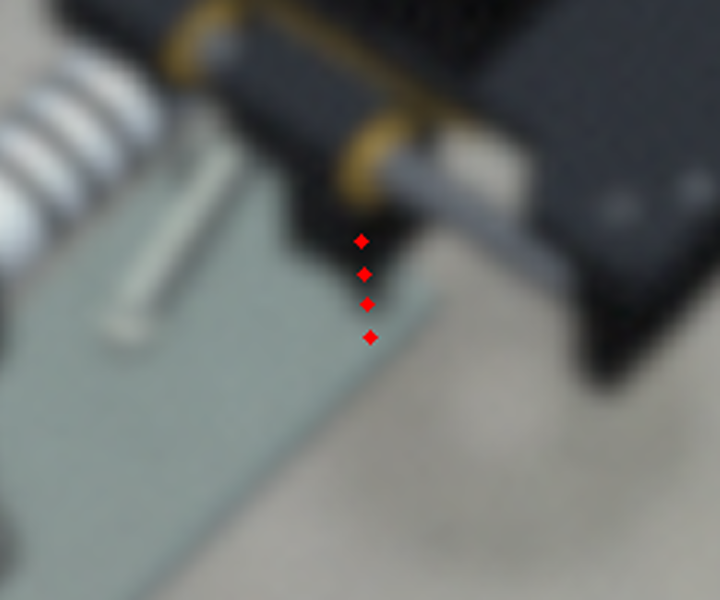

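View pics/s2o.png

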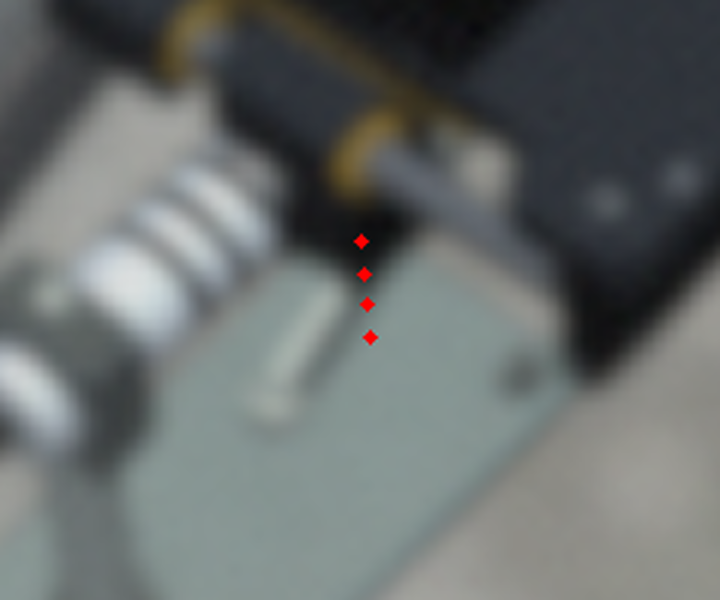

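Request:
carry_out(
  targets=[
    [[-15,0,0],[0,0,0]],
    [[-15,0,0],[0,8.2,0]],
    [[0,0,0],[0,8.2,0]],
    [[0,0,0],[0,8.2,0]],
    [[0,0,0],[0,8.2,0]],
    [[0,0,0],[0,8.2,0]],
    [[0,0,0],[0,8.2,0]],
    [[0,0,0],[0,8.2,0]],
    [[0,0,0],[0,8.2,0]],
    [[0,2,0],[0,8.2,0]],
    [[0,2,0],[0,8.2,0]],
    [[0,2,0],[0,8.2,0]],
  ],
)

```text
time_s: 7.5
tool_pos: [0.4274, 0.147, 0.0744]
tool_rot: [-90.0, -0.0, -86.0]
force: [0.3, 0.4, -0.2]
grip_width: 0.0002
```

Request:
carry_out(
  targets=[
    [[0,0,5],[0,0,0]],
    [[0,0,5],[0,0,0]],
    [[0,0,2],[0,0,0]],
    [[0,0,0],[0,0,0]],
  ],
)

```text
time_s: 7.9
tool_pos: [0.4399, 0.1481, 0.0745]
tool_rot: [-90.0, 0.0, -85.6]
force: [0.3, 0.8, -1.3]
grip_width: 0.0006
```

```bash
python3 - <<'E'
from h import *
import cv2
a=env.read_camera("scene")[:,:,::-1][255:355,225:325]
cv2.imwrite("pics/s4.png",cv2.resize(a,(600,600),interpolation=cv2.INTER_CUBIC))
print(env.get_obs())
E
```

```text
{'time_s': 7.95, 'qpos': array([  25.77367539,    4.02605234,  -48.5370391 ,  115.43789975,
          3.38903806,   61.94398169, -109.89246463]), 'joint_velocities': array([ 0.01408037, -0.35540115, -0.10727611,  0.46208174, -0.20911397,
        0.04346896, -0.22178517]), 'effort': array([ 4.53178002e-02, -2.27285099e+01, -1.39885280e+00, -2.84126812e+01,
        3.38031293e-02, -1.13420177e-01,  4.88870312e-03]), 'tool_pos': array([0.43954211, 0.14806933, 0.07440887]), 'tool_rot': array([-9.00160802e+01,  2.16139921e-02, -8.56034836e+01]), 'force': array([ 0.47689315,  1.04370468, -0.41335129]), 'wrist_torque': array([0.05812588, 0.0525381 , 0.01892279]), 'grip_width': 0.0007152550833635291}
```

View pics/s4.png

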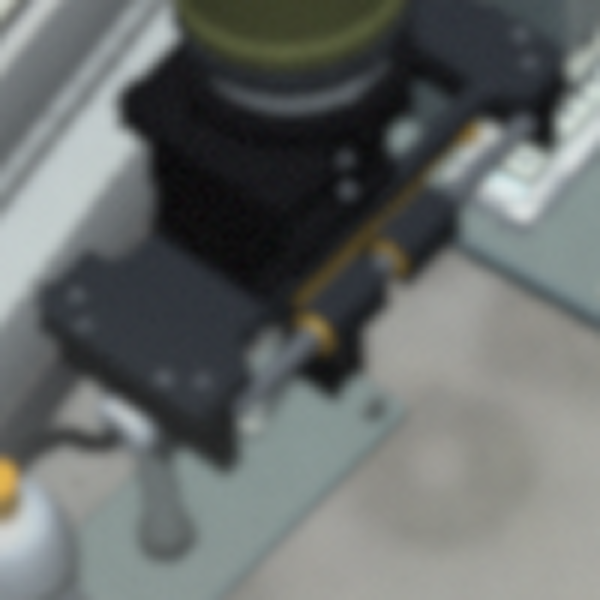

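Request:
carry_out(
  targets=[
    [[0,0,3],[0,0,0]],
    [[0,0,3],[0,0,0]],
    [[0,0,3],[0,0,0]],
    [[0,0,0],[0,0,0]],
  ],
)

```text
time_s: 8.35
tool_pos: [0.4489, 0.1487, 0.0745]
tool_rot: [-90.0, 0.0, -85.7]
force: [-1.2, 1.2, 0.0]
grip_width: 0.0004
```

Request:
carry_out(
  targets=[
    [[0,0,3],[0,0,0]],
    [[0,0,0],[0,0,0]],
  ],
)

```text
time_s: 8.55
tool_pos: [0.4517, 0.1489, 0.0745]
tool_rot: [-90.0, 0.0, -85.7]
force: [0.2, -0.0, -0.1]
grip_width: 0.0005
```

Request:
carry_out(
  targets=[
    [[0,0,3],[0,0,0]],
    [[0,0,0],[0,0,0]],
  ],
)

```text
time_s: 8.75
tool_pos: [0.4547, 0.1491, 0.0745]
tool_rot: [-90.0, 0.0, -85.7]
force: [0.5, 1.5, -0.1]
grip_width: 0.0001
```

Request:
carry_out(
  targets=[
    [[0,0,3],[0,0,0]],
    [[0,0,0],[0,0,0]],
  ],
)

```text
time_s: 8.95
tool_pos: [0.4578, 0.1493, 0.0745]
tool_rot: [-90.0, 0.0, -85.7]
force: [-0.2, 0.6, 0.2]
grip_width: 0.0004
```

```bash
python3 - <<'E'
from h import *
import cv2
print(env.get_obs()["force"],env.get_obs()["effort"])
a=env.read_camera("scene")[:,:,::-1][255:355,225:325]
cv2.imwrite("pics/s5.png",cv2.resize(a,(600,600),interpolation=cv2.INTER_CUBIC))
a=env.read_camera("top")[:,:,::-1][210:290,190:310]
cv2.imwrite("pics/t5.png",cv2.resize(a,(720,480),interpolation=cv2.INTER_CUBIC))
E
```

```text
[-0.16931323  0.55610779  0.24923553] [-5.46018407e-02 -2.53928143e+01 -2.58521609e+00 -2.82015735e+01
  3.28617159e-02 -8.86412524e-02 -2.44900386e-02]
```

View pics/s5.png

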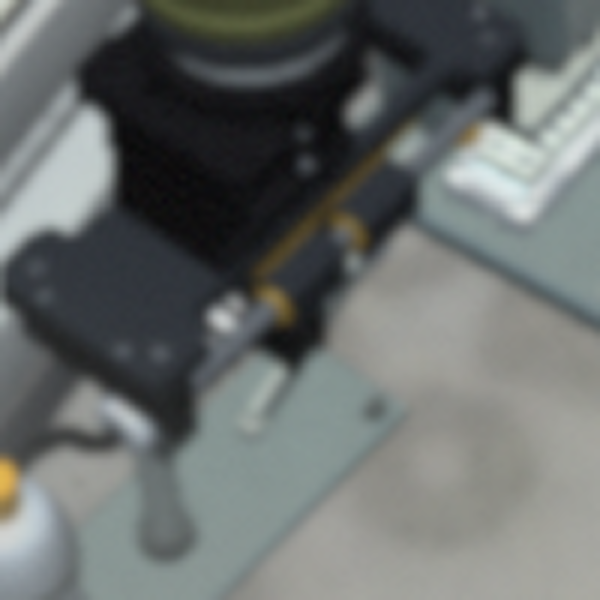

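View pics/t5.png

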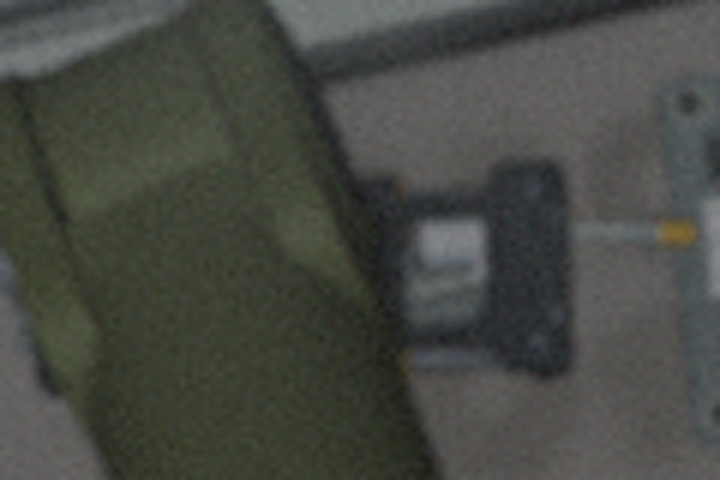

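Request:
carry_out(
  targets=[
    [[0,0,3],[0,0,0]],
    [[0,0,0],[0,0,0]],
  ],
)

```text
time_s: 9.25
tool_pos: [0.4608, 0.1495, 0.0745]
tool_rot: [-90.0, 0.0, -85.7]
force: [-0.0, -0.6, -0.1]
grip_width: 0.0003
```

Request:
carry_out(
  targets=[
    [[0,0,3],[0,0,0]],
    [[0,0,0],[0,0,0]],
  ],
)

```text
time_s: 9.45
tool_pos: [0.4637, 0.1498, 0.0745]
tool_rot: [-90.0, 0.0, -85.7]
force: [0.4, 0.1, -0.2]
grip_width: 0.0002
```

```bash
python3 - <<'E'
from h import *
import cv2
u=lambda p:(proj("top",np.array(p))-[190,210]+.5)*6
print("body centre line at y=.054",u([.4578,.06,.16]),u([.4578-.0375,.06,.16]),u([.4578+.0375,.06,.16]))
print("gunaxis",u([.486,.1,.095]))
a=env.read_camera("scene")[:,:,::-1][255:355,225:325]
a=cv2.resize(a,(600,600),interpolation=cv2.INTER_CUBIC)
o=env.get_obs()["tool_pos"]
for d in(0,.01,.02,.03):
    v=(proj("scene",o+[0,0,d])-[225,255]+.5)*6; cv2.circle(a,tuple(int(x) for x in v),2,(0,0,255),-1)
cv2.imwrite("pics/s6.png",a)
E
```

```text
body centre line at y=.054 [569.22524478 305.02904708] [565.59171175 406.71099403] [572.83106405 204.12265075]
gunaxis [480.21724004 247.26874756]
```

View pics/s6.png

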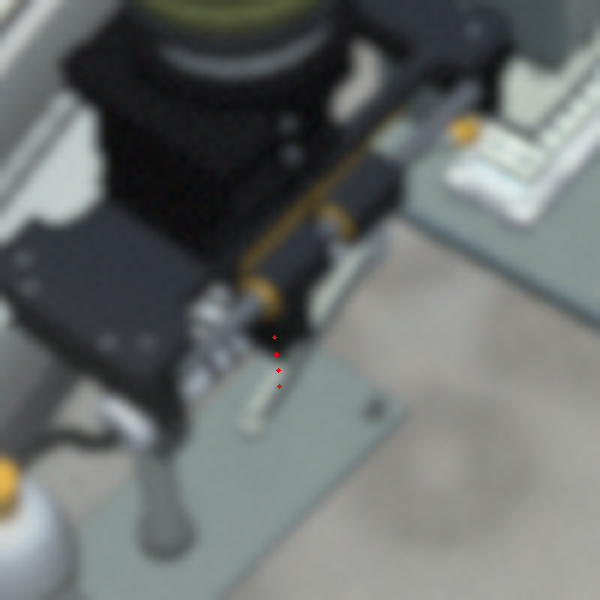

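Request:
carry_out(
  targets=[
    [[0,0,-25],[0,0,0]],
    [[0,0,-25],[0,0,0]],
    [[0,0,0],[0,0,0]],
  ],
  jaw=1,
)

```text
time_s: 9.8
tool_pos: [0.4106, 0.1454, 0.0738]
tool_rot: [-90.1, -0.2, -85.6]
force: [0.7, -0.0, 0.5]
grip_width: 0.0169
```

Request:
carry_out(
  targets=[
    [[0,0,0],[0,0,0]],
    [[0,0,0],[0,0,0]],
    [[0,0,0],[0,0,0]],
    [[0,0,0],[0,0,0]],
  ],
)

```text
time_s: 10.2
tool_pos: [0.4139, 0.1462, 0.0744]
tool_rot: [-90.0, 0.0, -85.7]
force: [-0.5, 0.9, 1.0]
grip_width: 0.0483
```

```bash
python3 - <<'E'
from h import *
import cv2
from scipy.spatial.transform import Rotation as Ro
o=env.get_obs(); print(o["tool_pos"],o["grip_width"],o["qpos"].round(1))
Rt=Ro.from_euler("xyz",o["tool_rot"],degrees=True).as_matrix()
a=env.read_camera("scene")[:,:,::-1][255:365,225:335]
a=cv2.resize(a,(660,660),interpolation=cv2.INTER_CUBIC)
cv2.imwrite("pics/s7r.png",a[:600])
for p in([0,0,0],[43.5,0,0],[-43.5,0,0],[58.5,0,0],[-58.5,0,0],[43.5,-19,9.5],[43.5,-19,-9.5],[-43.5,0,9.5],[-43.5,0,-9.5],[95,-70,37],[95,-70,-37],[-95,-70,37],[-95,-70,-37]):
    v=(proj("scene",o["tool_pos"]+Rt@np.array(p)/1000)-[225,255]+.5)*6; cv2.circle(a,tuple(int(x) for x in v),2,(0,0,255),-1)
cv2.imwrite("pics/s7.png",a[:600])
t=env.read_camera("top")[:,:,::-1][210:310,180:310]
t=cv2.resize(t,None,fx=6,fy=6,interpolation=cv2.INTER_CUBIC)
for p in([0,0,0],[95,-70,37],[95,-70,-37],[-95,-70,37],[-95,-70,-37]):
    v=(proj("top",o["tool_pos"]+Rt@np.array(p)/1000)-[180,210]+.5)*6; cv2.circle(t,tuple(int(x) for x in v),3,(0,0,255),-1)
cv2.imwrite("pics/t7.png",t)
E
```

```text
[0.41392746 0.1461939  0.07443349] 0.04832164008865637 [  26.9   -0.3  -49.   118.5   -0.3   61.7 -107.6]
```

View pics/s7.png

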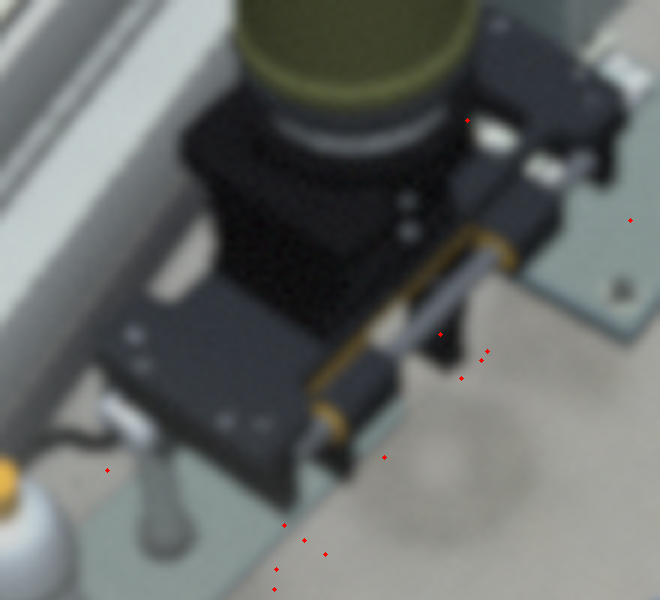

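View pics/t7.png

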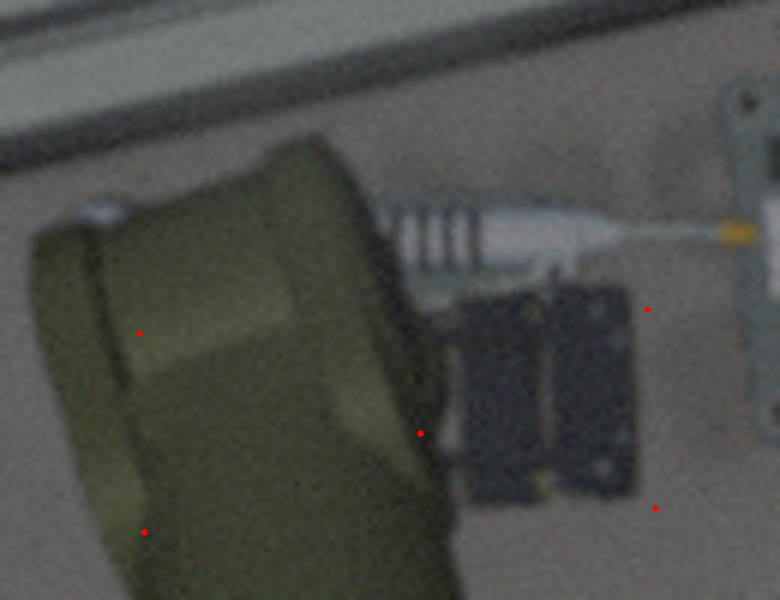

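```bash
python3 - <<'E'
import cv2
a=cv2.imread("pics/s7r.png")[300:600,250:550]
cv2.imwrite("pics/s7c.png",cv2.convertScaleAbs(cv2.resize(a,(600,600),interpolation=cv2.INTER_CUBIC),alpha=1.6,beta=-10))
E
```

```text
(no output)
```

View pics/s7c.png

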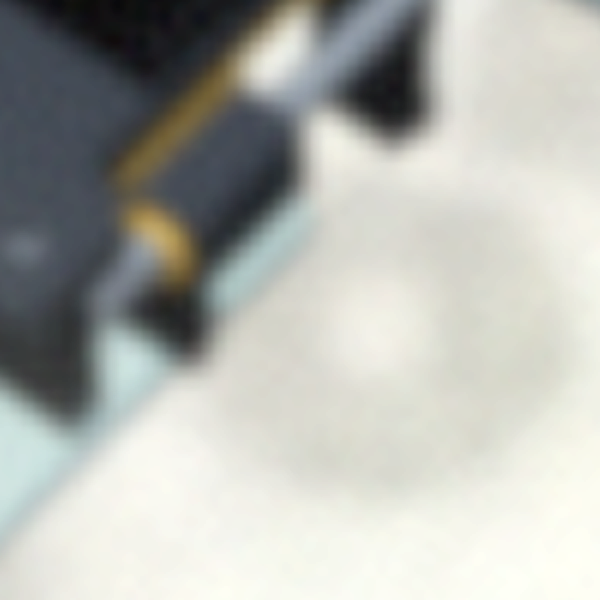

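Request:
carry_out(
  targets=[
    [[0,-40,0],[0,0,0]],
    [[0,-40,0],[0,0,0]],
    [[0,0,37],[0,0,0]],
    [[0,0,37],[0,0,0]],
    [[0,0,0],[0,0,0]],
    [[0,10,0],[0,0,0]],
    [[0,10,0],[0,0,0]],
    [[0,0,0],[0,0,0]],
  ],
  jaw=0,
)

```text
time_s: 11.1
tool_pos: [0.485, 0.1511, 0.1324]
tool_rot: [-90.2, -0.1, -85.6]
force: [-0.5, 0.8, 0.2]
grip_width: 0.0085
```

Request:
carry_out(
  targets=[
    [[0,4,0],[0,0,0]],
    [[0,4,0],[0,0,0]],
    [[0,0,0],[0,0,0]],
  ],
)

```text
time_s: 11.4
tool_pos: [0.4868, 0.1514, 0.1261]
tool_rot: [-90.0, -0.0, -85.7]
force: [-0.9, 0.2, 0.7]
grip_width: 0.0004
```

```bash
python3 - <<'E'
from h import *
import cv2
o=env.get_obs(); print(o["tool_pos"],o["grip_width"],o["force"])
a=env.read_camera("scene")[:,:,::-1][235:345,205:315]
a=cv2.resize(a,(600,600),interpolation=cv2.INTER_CUBIC)
cv2.imwrite("pics/s8.png",a)
E
```

```text
[0.48683455 0.15135565 0.12611697] 0.0003680027089170709 [-0.92731337  0.175307    0.67418965]
```

View pics/s8.png

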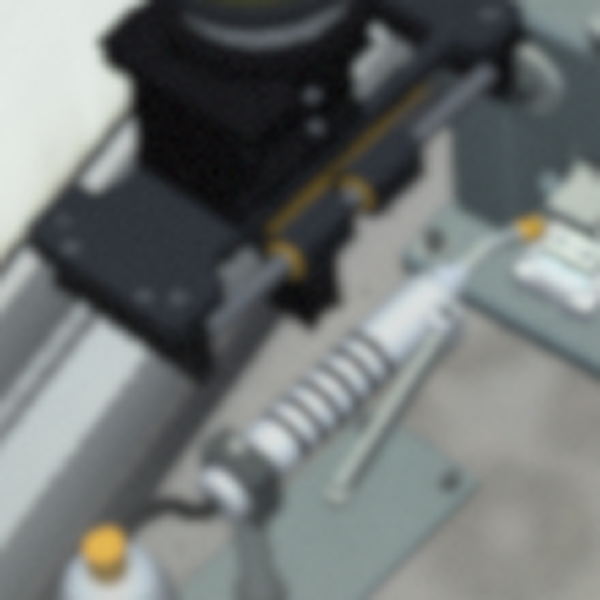

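Request:
carry_out(
  targets=[
    [[0,4,0],[0,0,0]],
    [[0,4,0],[0,0,0]],
    [[0,4,0],[0,0,0]],
    [[0,4,0],[0,0,0]],
    [[0,0,0],[0,0,0]],
  ],
)

```text
time_s: 11.95
tool_pos: [0.4867, 0.1514, 0.1096]
tool_rot: [-90.1, -0.0, -85.7]
force: [0.2, -0.1, -0.4]
grip_width: 0.0004
```

Request:
carry_out(
  targets=[
    [[0,3,0],[0,0,0]],
    [[0,0,0],[0,0,0]],
  ],
)

```text
time_s: 12.15
tool_pos: [0.4871, 0.1515, 0.1071]
tool_rot: [-90.0, -0.0, -85.7]
force: [0.1, -0.5, -0.4]
grip_width: 0.0008
```

Request:
carry_out(
  targets=[
    [[0,3,0],[0,0,0]],
    [[0,0,0],[0,0,0]],
  ],
)

```text
time_s: 12.35
tool_pos: [0.4871, 0.1515, 0.1041]
tool_rot: [-90.0, -0.0, -85.7]
force: [-0.4, -0.9, 0.2]
grip_width: 0.0003
```

```bash
python3 - <<'E'
from h import *
import cv2
o=env.get_obs(); print(o["tool_pos"],o["grip_width"],o["force"])
a=env.read_camera("scene")[:,:,::-1][235:345,205:315]
a=cv2.resize(a,(600,600),interpolation=cv2.INTER_CUBIC)
cv2.imwrite("pics/s9.png",a)
E
```

```text
[0.48707456 0.1514919  0.10410061] 0.0003174163795335712 [-0.37534224 -0.89445799  0.16350344]
```

View pics/s9.png

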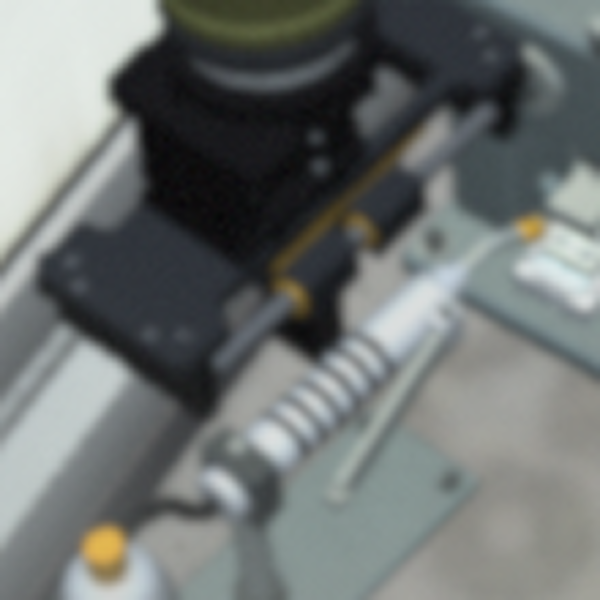

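```bash
python3 - <<'E'
from h import *
o=np.array([.4139,.1462,.0744])
J=[];
for c in("scene","top"):
    J.append(np.stack([(proj(c,o+e)-proj(c,o))*100 for e in np.eye(3)*.01],1))
J=np.vstack(J); b=np.array([1.8,-5.8,-2.2,-2.5])
d,res,_,_=np.linalg.lstsq(J,b,rcond=None); print(J/1000,d,J@d-b)
# window sill height & s8,s9 consistency
for p,obs,n in (([.48683,.15136,.12612],(205+305/5.4545,235+320/5.4545),"s8"),([.48707,.15149,.1041],(205+315/5.4545,235+355/5.4545),"s9"),([.4637,.1498,.0745],(225+285/6,255+347/6),"s6")):
    print(n,np.array(obs)-.5-proj("scene",np.array(p)))
E
```

```text
[[-0.33336838 -0.32816552 -0.01959706]
 [-0.26384715  0.29210849 -0.26476632]
 [ 0.01845319 -0.42408637 -0.05440207]
 [-0.42497486 -0.01194433 -0.02866222]] [ 7.33003820e-05 -7.19253975e-04  2.22325394e-02] [-2.02409404 -0.31586791  1.29688237  1.84020631]
s8 [-0.98312106 -6.04136217]
s9 [ 0.20812252 -5.74580472]
s6 [ 0.91802601 -6.49368738]
```

Request:
carry_out(
  targets=[
    [[0,4,0],[0,0,0]],
    [[0,4,0],[0,0,0]],
    [[0,4,0],[0,0,0]],
    [[0,0,0],[0,0,0]],
  ],
)

```text
time_s: 12.8
tool_pos: [0.4867, 0.1514, 0.0916]
tool_rot: [-90.1, -0.0, -85.7]
force: [0.2, -0.2, -0.0]
grip_width: 0.0006
```

Request:
carry_out(
  targets=[
    [[0,2,0],[0,0,0]],
    [[0,2,0],[0,0,0]],
    [[0,0,0],[0,0,0]],
  ],
)

```text
time_s: 13.1
tool_pos: [0.4871, 0.1515, 0.0882]
tool_rot: [-90.0, -0.0, -85.7]
force: [-0.2, -0.1, -0.1]
grip_width: 0.0008
```

Request:
carry_out(
  targets=[
    [[0,2,0],[0,0,0]],
    [[0,1,0],[0,0,0]],
    [[0,0,0],[0,0,0]],
  ],
)

```text
time_s: 13.4
tool_pos: [0.4871, 0.1515, 0.0853]
tool_rot: [-90.0, -0.0, -85.7]
force: [0.2, 0.2, 0.2]
grip_width: 0.0002
```

Request:
carry_out(
  targets=[
    [[0,2,0],[0,0,0]],
    [[0,0,0],[0,0,0]],
  ],
)

```text
time_s: 13.6
tool_pos: [0.4871, 0.1515, 0.0832]
tool_rot: [-90.0, -0.0, -85.7]
force: [-0.1, 0.3, -0.6]
grip_width: 0.0003
```

```bash
python3 - <<'E'
from h import *
import cv2
o=env.get_obs(); print(o["tool_pos"],o["grip_width"],o["force"])
a=env.read_camera("scene")[:,:,::-1][235:345,205:315]
a=cv2.resize(a,(600,600),interpolation=cv2.INTER_CUBIC)
cv2.imwrite("pics/s10.png",a)
E
```

```text
[0.48710637 0.15151123 0.08318197] 0.00032453222854376767 [-0.11355402  0.2774323  -0.58744437]
```

View pics/s10.png

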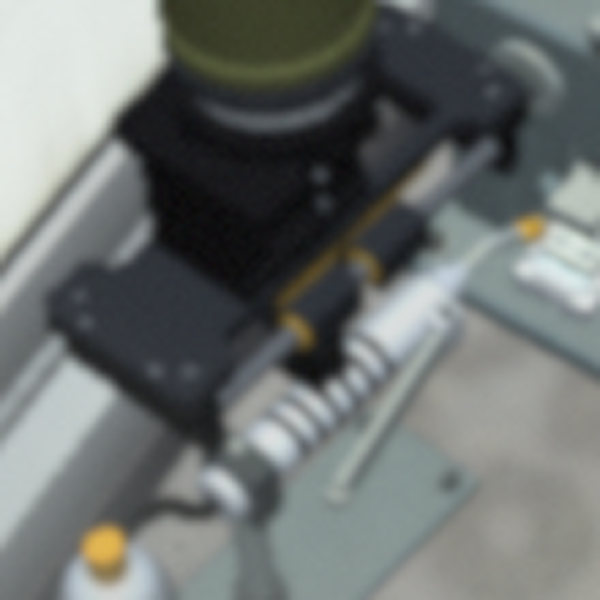

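Request:
carry_out(
  targets=[
    [[0,2,0],[0,0,0]],
    [[0,0,0],[0,0,0]],
  ],
)

```text
time_s: 13.85
tool_pos: [0.4871, 0.1515, 0.0812]
tool_rot: [-90.0, -0.0, -85.7]
force: [0.4, -0.4, 0.1]
grip_width: 0.0003
```

Request:
carry_out(
  targets=[
    [[0,2,0],[0,0,0]],
    [[0,0,0],[0,0,0]],
  ],
)

```text
time_s: 14.05
tool_pos: [0.487, 0.1515, 0.0791]
tool_rot: [-90.0, -0.0, -85.7]
force: [-0.3, 0.6, 0.8]
grip_width: 0.0005
```

Request:
carry_out(
  targets=[
    [[0,2,0],[0,0,0]],
    [[0,0,0],[0,0,0]],
  ],
)

```text
time_s: 14.25
tool_pos: [0.4871, 0.1515, 0.0771]
tool_rot: [-90.0, -0.0, -85.7]
force: [-0.5, -0.0, 0.0]
grip_width: 0.0001
```

Request:
carry_out(
  targets=[
    [[0,2,0],[0,0,0]],
    [[0,0,0],[0,0,0]],
  ],
)

```text
time_s: 14.45
tool_pos: [0.4875, 0.1516, 0.0762]
tool_rot: [-90.0, -0.0, -85.7]
force: [-2.4, -1.1, 6.5]
grip_width: 0.0004
```

Request:
carry_out(
  targets=[
    [[0,2,0],[0,0,0]],
    [[0,0,0],[0,0,0]],
  ],
)

```text
time_s: 14.65
tool_pos: [0.4876, 0.1516, 0.0759]
tool_rot: [-90.0, -0.1, -85.7]
force: [-6.7, -2.3, 19.8]
grip_width: 0.0005
```

```bash
python3 - <<'E'
from h import *
import cv2
o=env.get_obs(); print(o["tool_pos"],o["grip_width"],o["force"],o["qpos"])
a=env.read_camera("scene")[:,:,::-1][260:345,215:300]
a=cv2.resize(a,(600,600),interpolation=cv2.INTER_CUBIC)
cv2.imwrite("pics/s11.png",a)
a=env.read_camera("top")[:,:,::-1][210:290,190:310]
cv2.imwrite("pics/t11.png",cv2.resize(a,(720,480),interpolation=cv2.INTER_CUBIC))
E
```

```text
[0.48755353 0.15161883 0.07592842] 0.0005229221696754745 [-6.69915094 -2.31785299 19.81562424] [  24.98894606   11.62170446  -49.25766925  109.37560454    9.93827782
   63.36209533 -113.84256897]
```

View pics/s11.png

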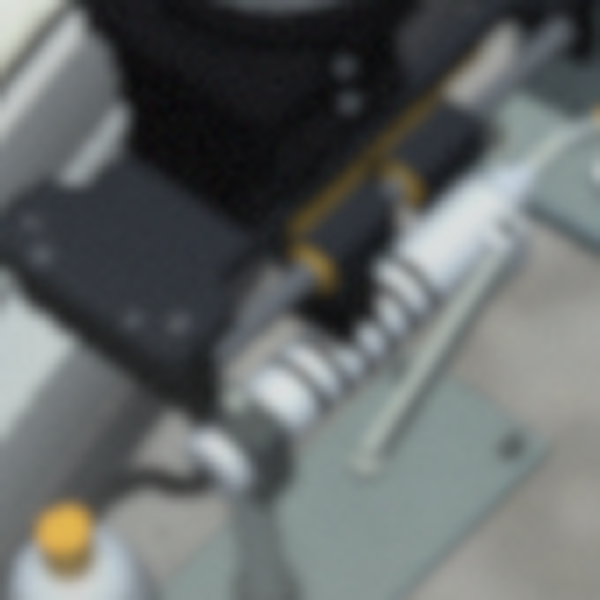

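View pics/t11.png

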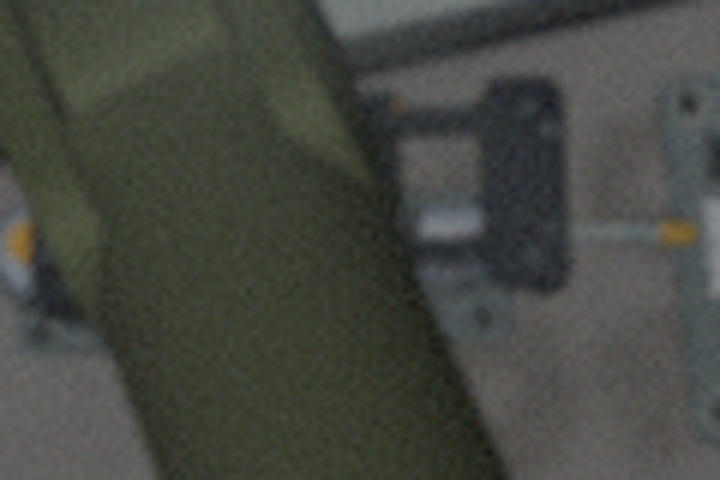

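Request:
carry_out(
  targets=[
    [[0,-24,0],[0,0,0]],
    [[0,-20,-10],[0,0,0]],
    [[0,0,-35],[0,0,0]],
    [[0,0,-20],[0,0,0]],
    [[0,30,0],[0,0,0]],
    [[0,30,0],[0,0,0]],
    [[0,14,0],[0,0,0]],
    [[0,0,0],[0,0,0]],
  ],
)

```text
time_s: 15.55
tool_pos: [0.4207, 0.1464, 0.0418]
tool_rot: [-90.2, 0.0, -85.6]
force: [-0.1, 0.0, 0.2]
grip_width: 0.0002
```

Request:
carry_out(
  targets=[
    [[0,0,5],[0,0,0]],
    [[0,0,5],[0,0,0]],
    [[0,0,4],[0,0,0]],
    [[0,0,0],[0,0,0]],
  ],
)

```text
time_s: 15.95
tool_pos: [0.4378, 0.148, 0.0442]
tool_rot: [-89.9, 0.0, -85.7]
force: [-0.1, 0.4, -0.1]
grip_width: 0.0005
```

Request:
carry_out(
  targets=[
    [[0,0,3],[0,0,0]],
    [[0,0,3],[0,0,0]],
    [[0,0,0],[0,0,0]],
  ],
)

```text
time_s: 16.25
tool_pos: [0.4415, 0.1481, 0.0432]
tool_rot: [-90.1, -0.0, -85.7]
force: [-2.7, -0.9, 2.4]
grip_width: 0.0004
```

Request:
carry_out(
  targets=[
    [[0,0,3],[0,0,0]],
    [[0,0,0],[0,0,0]],
  ],
)

```text
time_s: 16.45
tool_pos: [0.4445, 0.1488, 0.043]
tool_rot: [-90.1, 0.0, -85.6]
force: [-5.2, 0.3, 0.9]
grip_width: 0.0005
```

Request:
carry_out(
  targets=[
    [[0,0,3],[0,0,0]],
    [[0,0,0],[0,0,0]],
  ],
)

```text
time_s: 16.65
tool_pos: [0.4472, 0.1491, 0.043]
tool_rot: [-90.1, 0.0, -85.6]
force: [-4.8, 1.6, 1.1]
grip_width: -0.0
```

Request:
carry_out(
  targets=[
    [[0,0,3],[0,0,0]],
    [[0,0,2],[0,0,0]],
    [[0,0,0],[0,0,0]],
  ],
)

```text
time_s: 16.95
tool_pos: [0.4516, 0.15, 0.0429]
tool_rot: [-90.2, 0.1, -85.6]
force: [-6.2, 2.5, 1.4]
grip_width: 0.0002
```

Request:
carry_out(
  targets=[
    [[0,0,2],[0,0,0]],
    [[0,0,0],[0,0,0]],
  ],
)

```text
time_s: 17.15
tool_pos: [0.4534, 0.1504, 0.0429]
tool_rot: [-90.2, 0.1, -85.6]
force: [-7.3, 1.5, 2.0]
grip_width: 0.0002
```

Request:
carry_out(
  targets=[
    [[0,0,2],[0,0,0]],
    [[0,0,0],[0,0,0]],
  ],
)

```text
time_s: 17.35
tool_pos: [0.4551, 0.1506, 0.0429]
tool_rot: [-90.2, 0.1, -85.6]
force: [-7.3, 2.2, 2.4]
grip_width: 0.0004
```

Request:
carry_out(
  targets=[
    [[0,0,2],[0,0,0]],
    [[0,0,0],[0,0,0]],
  ],
)

```text
time_s: 17.55
tool_pos: [0.455, 0.1505, 0.0426]
tool_rot: [-90.5, 0.0, -85.6]
force: [-12.6, 1.0, 7.2]
grip_width: 0.0003
```

Request:
carry_out(
  targets=[
    [[0,0,2],[0,0,0]],
    [[0,0,0],[0,0,0]],
  ],
)

```text
time_s: 17.75
tool_pos: [0.4549, 0.1504, 0.0423]
tool_rot: [-90.7, -0.1, -85.6]
force: [-18.5, 1.2, 11.1]
grip_width: 0.0006
```

Request:
carry_out(
  targets=[
    [[0,0,1],[0,0,0]],
    [[0,0,0],[0,0,0]],
    [[0,0,0],[0,0,0]],
  ],
)

```text
time_s: 18.05
tool_pos: [0.4549, 0.1504, 0.0422]
tool_rot: [-90.8, -0.1, -85.6]
force: [-20.4, 1.5, 13.1]
grip_width: 0.0005
```

```bash
python3 - <<'E'
from h import *
import cv2
o=env.get_obs(); print(o["tool_pos"],o["force"],o["qpos"])
a=env.read_camera("scene")[:,:,::-1][260:345,215:300]
cv2.imwrite("pics/s12.png",cv2.resize(a,(600,600),interpolation=cv2.INTER_CUBIC))
E
```

```text
[0.45486389 0.15035938 0.04224718] [-20.35109064   1.54718667  13.05865726] [  26.07898206   10.90495854  -50.65469375  114.54889125    9.53536518
   59.64019818 -114.58526671]
```

View pics/s12.png

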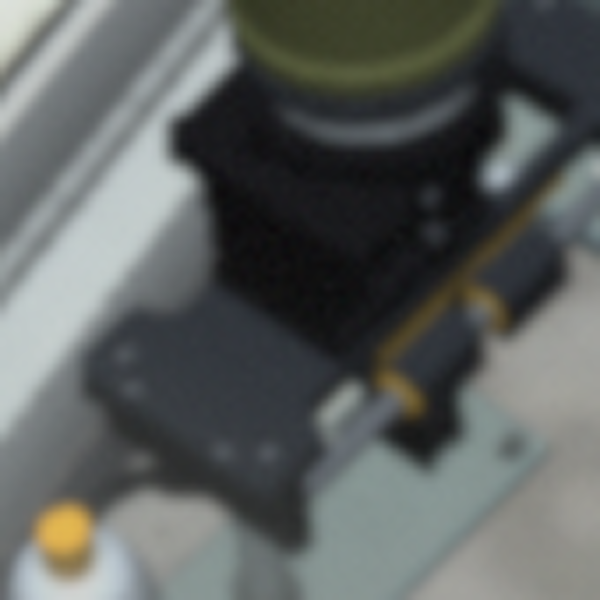

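```bash
python3 - <<'E'
from h import *
g=np.radians(-86.); G=np.array([[np.cos(g),-np.sin(g),0],[np.sin(g),np.cos(g),0],[0,0,1]]); o=np.array([.4865,.135,0])
for th in(.21,.16,.11,.06,.01):
    p=np.array([.045-.088*np.cos(th),-.015-.088*np.sin(th),.1])
    print(th,(proj("scene",G@p+o)-[215,260]+.5)*600/85)
E
```

```text
0.21 [368.48862175 443.17660929]
0.16 [355.91128058 437.50244577]
0.11 [343.75953448 431.3093807 ]
0.06 [332.06573474 424.61658033]
0.01 [320.86058745 417.44460925]
```

Request:
carry_out(
  targets=[
    [[0,0,-20],[0,0,0]],
    [[0,0,-20],[0,0,0]],
    [[0,-40,0],[0,0,0]],
    [[0,-50,0],[0,0,0]],
    [[0,-50,0],[0,0,0]],
    [[0,-50,0],[0,-8.2,0]],
    [[0,-50,0],[0,-8.2,0]],
    [[0,-20,0],[0,-8.2,0]],
    [[0,0,0],[0,-8.2,0]],
    [[0,0,0],[0,-8.2,0]],
    [[0,0,0],[0,-8.2,0]],
    [[0,0,0],[0,-8.2,0]],
  ],
)

```text
time_s: 19.3
tool_pos: [0.4236, 0.1463, 0.3039]
tool_rot: [-89.9, -0.2, -28.0]
force: [-0.8, 0.1, 0.6]
grip_width: 0.0008
```

Request:
carry_out(
  targets=[
    [[0,0,0],[0,-8.2,0]],
    [[0,0,0],[0,-8.2,0]],
    [[0,0,0],[0,-8.2,0]],
    [[0,0,0],[0,-8.2,0]],
    [[0,0,0],[0,-1.5,0]],
  ],
)

```text
time_s: 19.8
tool_pos: [0.4234, 0.1464, 0.3038]
tool_rot: [-90.0, -0.1, 6.1]
force: [-0.3, 0.3, 0.3]
grip_width: 0.0007
```

```bash
python3 - <<'E'
from h import *
import cv2
o=env.get_obs(); print(o["tool_pos"],o["tool_rot"],o["force"],o["qpos"])
a=env.read_camera("scene")[:,:,::-1][200:350,210:360]
cv2.imwrite("pics/s13.png",cv2.resize(a,(600,600),interpolation=cv2.INTER_CUBIC))
E
```

```text
[0.42340235 0.14638486 0.30375754] [-90.03664791  -0.13044239   6.1058431 ] [-0.25244219  0.26239333  0.34340794] [ 22.46776298  -8.93428809 -39.17152158  97.97196906  -5.57130839
  88.85983175 -10.15662684]
```

View pics/s13.png

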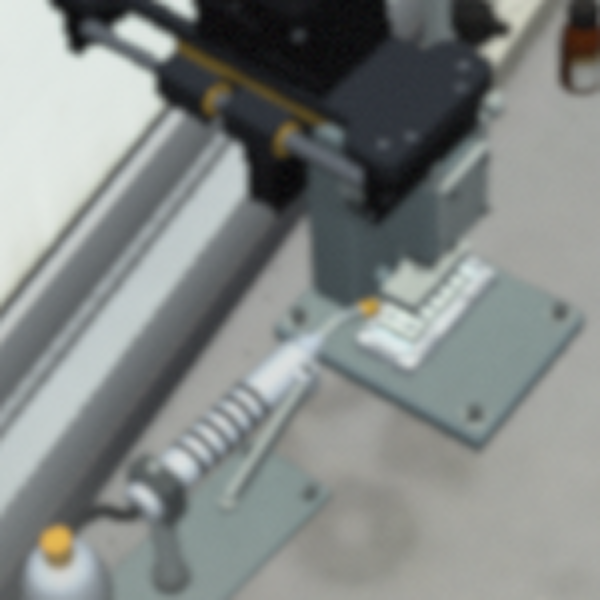

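Request:
carry_out(
  targets=[
    [[18.5,0,-45],[0,0,0]],
    [[18.5,0,-45],[0,0,0]],
    [[18.5,0,-45],[0,0,0]],
    [[18.5,0,-45],[0,0,0]],
    [[0,0,0],[0,0,0]],
    [[0,30,0],[0,0,0]],
    [[0,20,0],[0,0,0]],
    [[0,0,0],[0,0,0]],
  ],
)

```text
time_s: 20.65
tool_pos: [0.5134, -0.0246, 0.2507]
tool_rot: [-89.9, 0.3, 5.9]
force: [-1.1, 0.4, -0.3]
grip_width: 0.0004
```

```bash
python3 - <<'E'
from h import *
import cv2
o=env.get_obs(); print(o["tool_pos"],o["tool_rot"],o["force"],o["qpos"])
a=env.read_camera("scene")[:,:,::-1][150:300,240:390]
cv2.imwrite("pics/s14.png",cv2.resize(a,(600,600),interpolation=cv2.INTER_CUBIC))
a=env.read_camera("top")[:,:,::-1][190:290,270:400]
cv2.imwrite("pics/t14.png",cv2.resize(a,None,fx=6,fy=6,interpolation=cv2.INTER_CUBIC))
E
```

```text
[ 0.51335766 -0.02457533  0.25072329] [-89.94839653   0.2594276    5.89820464] [-1.05486048  0.4045219  -0.27403602] [ 29.43838616   1.96773767 -30.18896221  95.72789104   0.96884231
  82.83515236   5.03687185]
```

View pics/s14.png

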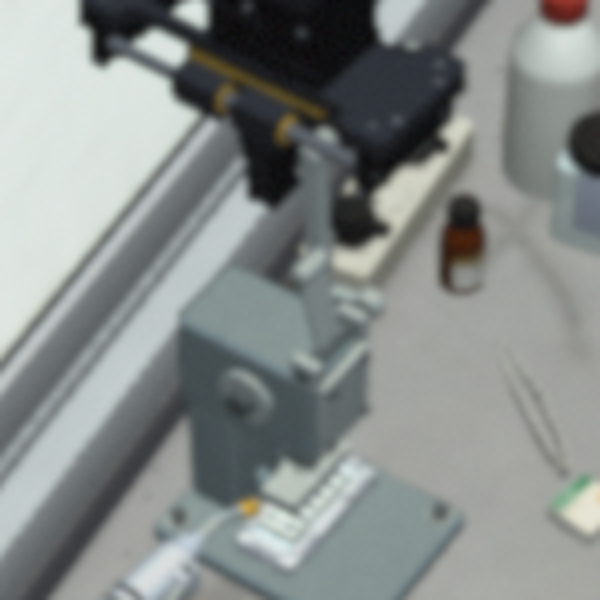

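View pics/t14.png

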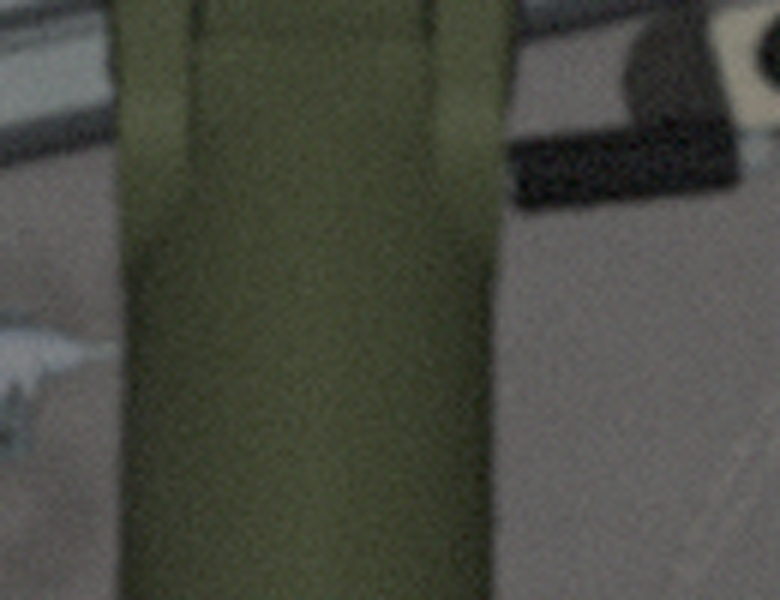

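Request:
carry_out(
  targets=[
    [[0,25,0],[0,0,0]],
    [[0,20,0],[0,0,0]],
    [[0,15,0],[0,0,0]],
    [[0,6,0],[0,0,0]],
    [[0,0,0],[0,0,0]],
  ],
)

```text
time_s: 21.25
tool_pos: [0.515, -0.0245, 0.1875]
tool_rot: [-90.0, 0.0, 6.0]
force: [0.8, -0.0, 0.9]
grip_width: 0.0001
```

```bash
python3 - <<'E'
from h import *
import cv2
o=env.get_obs(); print(o["tool_pos"],o["tool_rot"],o["force"])
a=env.read_camera("scene")[:,:,::-1][150:300,240:390]
cv2.imwrite("pics/s15.png",cv2.resize(a,(600,600),interpolation=cv2.INTER_CUBIC))
E
```

```text
[ 0.51502534 -0.02450709  0.18751542] [-9.00018437e+01  5.78676179e-03  6.02352356e+00] [ 0.84531345 -0.01873966  0.85974352]
```

View pics/s15.png

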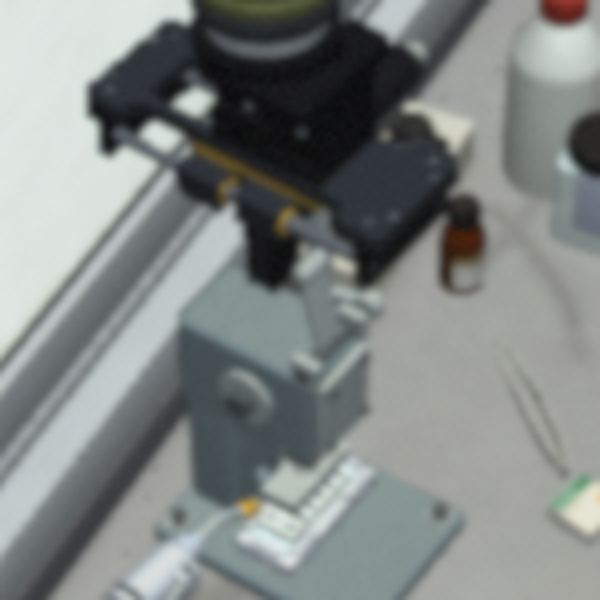

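Request:
carry_out(
  targets=[
    [[-6,0,0],[0,0,0]],
    [[-6,0,0],[0,0,0]],
    [[-6,0,0],[0,0,0]],
    [[-6,0,0],[0,0,0]],
    [[0,0,0],[0,0,0]],
  ],
)

```text
time_s: 21.8
tool_pos: [0.4973, -0.027, 0.1906]
tool_rot: [-90.1, -0.9, 6.0]
force: [13.4, 0.2, -1.2]
grip_width: 0.0002
```

Request:
carry_out(
  targets=[
    [[-6,0,0],[0,0,0]],
    [[-6,0,0],[0,0,0]],
    [[-6,0,0],[0,0,0]],
    [[0,0,0],[0,0,0]],
  ],
)

```text
time_s: 22.2
tool_pos: [0.4732, -0.0293, 0.1885]
tool_rot: [-90.1, -0.1, 6.0]
force: [0.1, -0.0, 0.5]
grip_width: 0.0006
```

Request:
carry_out(
  targets=[
    [[-6,0,0],[0,0,0]],
    [[-4,0,0],[0,0,0]],
    [[0,0,0],[0,0,0]],
  ],
)

```text
time_s: 22.5
tool_pos: [0.4621, -0.0301, 0.1872]
tool_rot: [-90.0, 0.1, 6.0]
force: [-0.1, -0.1, -0.2]
grip_width: 0.0006
```

```bash
python3 - <<'E'
from h import *
import cv2
o=env.get_obs(); print(o["tool_pos"],o["tool_rot"],o["force"])
a=env.read_camera("scene")[:,:,::-1][170:270,270:370]
cv2.imwrite("pics/s16.png",cv2.resize(a,(600,600),interpolation=cv2.INTER_CUBIC))
E
```

```text
[ 0.46212562 -0.03014737  0.18721776] [-9.00131759e+01  8.12748200e-02  6.01475997e+00] [-0.13204206 -0.05826592 -0.24268787]
```

View pics/s16.png

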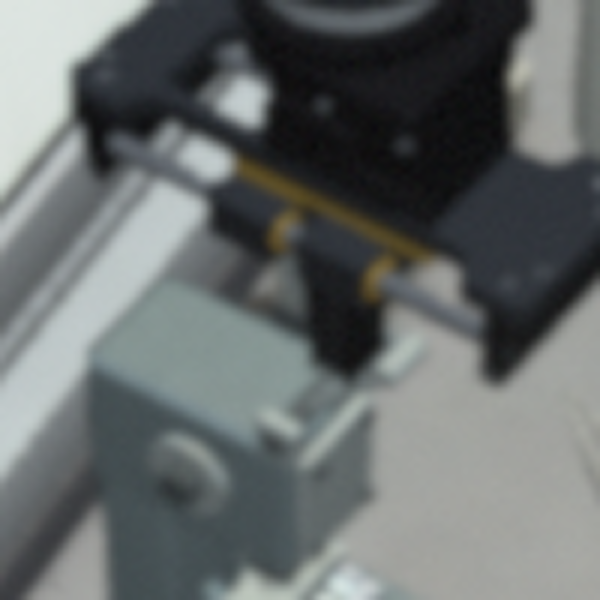

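```bash
python3 - <<'E'
from h import *
a=np.radians(6.2);R=np.array([[np.cos(a),-np.sin(a),0],[np.sin(a),np.cos(a),0],[0,0,1]]);o=np.array([.497,-.0305,0])
for th in(0,.3,.6,.8,1.,1.15):
    l=th-.26
    print(th,(proj("scene",o+R@np.array([-.0185-.0555*np.sin(l),.001,.184+.0555*np.cos(l)]))-[270,170]+.5)*6)
E
```

```text
0 [282.69541858 278.90807835]
0.3 [320.06283404 294.73138067]
0.6 [357.34097782 320.25414922]
0.8 [380.31739039 341.49953293]
1.0 [400.59558822 365.06367195]
1.15 [413.49477768 383.63311159]
```

Request:
carry_out(
  targets=[
    [[-5,0,0],[0,0,0]],
    [[-5,0,0],[0,0,0]],
    [[0,0,0],[0,0,0]],
  ],
)

```text
time_s: 22.85
tool_pos: [0.4525, -0.0312, 0.1873]
tool_rot: [-90.0, 0.0, 6.0]
force: [0.5, -0.1, 0.7]
grip_width: 0.0005
```

```bash
python3 - <<'E'
from h import *
import cv2
o=env.get_obs(); print(o["tool_pos"],o["tool_rot"],o["force"])
a=env.read_camera("scene")[:,:,::-1][170:270,270:370]
cv2.imwrite("pics/s17.png",cv2.resize(a,(600,600),interpolation=cv2.INTER_CUBIC))
E
```

```text
[ 0.45247899 -0.03124133  0.18733882] [-9.00170940e+01  4.88830602e-02  6.01586709e+00] [ 0.46989177 -0.10366314  0.65308056]
```

View pics/s17.png

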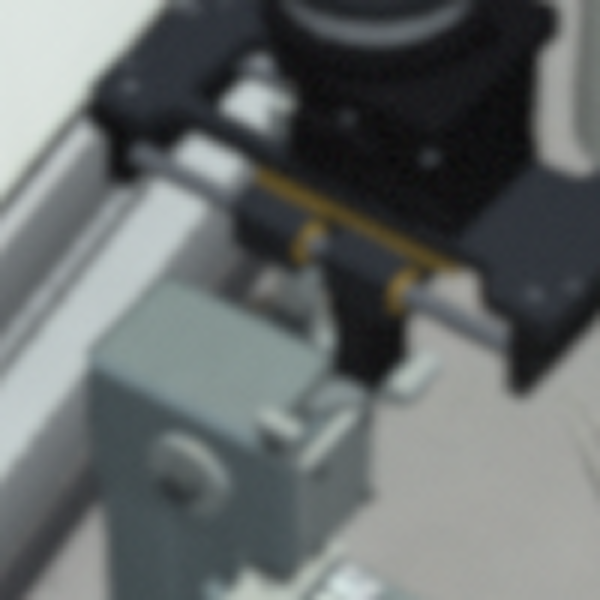

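Request:
carry_out(
  targets=[
    [[4,-20,0],[0,0,0]],
    [[0,-35,0],[0,0,0]],
    [[0,-40,0],[0,0,0]],
    [[0,-35,0],[0,0,0]],
    [[22,0,-37],[0,0,0]],
    [[22,0,-37],[0,0,0]],
    [[22,0,-38],[0,0,0]],
    [[0,0,0],[0,0,0]],
    [[0,0,0],[0,0,0]],
    [[0,0,0],[0,0,0]],
  ],
  jaw=1,
)

```text
time_s: 23.9
tool_pos: [0.5344, -0.1337, 0.3174]
tool_rot: [-90.0, 0.0, 6.1]
force: [-0.2, 1.2, 0.2]
grip_width: 0.0728
```

```bash
python3 - <<'E'
from h import *
import cv2
o=env.get_obs(); print(o["tool_pos"],o["tool_rot"],o["force"],o["grip_width"],o["qpos"])
a=env.read_camera("scene")[:,:,::-1][120:270,250:400]
cv2.imwrite("pics/s18.png",cv2.resize(a,(600,600),interpolation=cv2.INTER_CUBIC))
E
```

```text
[ 0.53443406 -0.13371064  0.31744669] [-8.99620329e+01  1.98935936e-02  6.12520870e+00] [-0.2061793   1.1837457   0.17178706] 0.0727563129841109 [ 34.0520965    5.76701493 -24.76175919  84.45267632   2.38091187
  90.33650966  15.53869499]
```

View pics/s18.png

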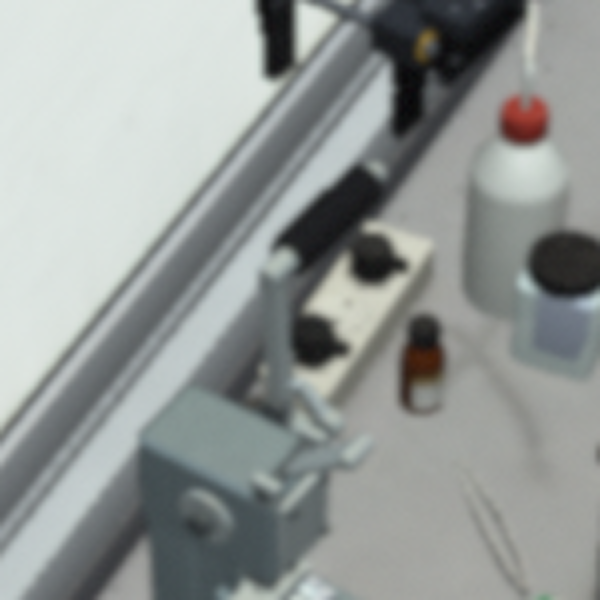

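Request:
carry_out(
  targets=[
    [[-3,0,5],[0,0,0]],
    [[0,20,0],[0,0,0]],
    [[0,30,0],[0,0,0]],
    [[0,25,0],[0,0,0]],
    [[0,15,0],[0,0,0]],
    [[0,8,0],[0,0,0]],
    [[0,0,0],[0,0,0]],
  ],
)

```text
time_s: 24.65
tool_pos: [0.5308, -0.13, 0.2192]
tool_rot: [-90.0, 0.0, 6.1]
force: [0.8, 0.5, 1.0]
grip_width: 0.0871
```

```bash
python3 - <<'E'
from h import *
import cv2
o=env.get_obs(); print(o["tool_pos"],o["tool_rot"],o["force"],o["grip_width"])
a=env.read_camera("scene")[:,:,::-1][120:220,280:380]
cv2.imwrite("pics/s19.png",cv2.resize(a,(600,600),interpolation=cv2.INTER_CUBIC))
E
```

```text
[ 0.53076446 -0.1299765   0.21915414] [-8.99945785e+01  4.40055685e-02  6.06604814e+00] [0.76164171 0.53917202 0.95427622] 0.08710674141309722
```

View pics/s19.png

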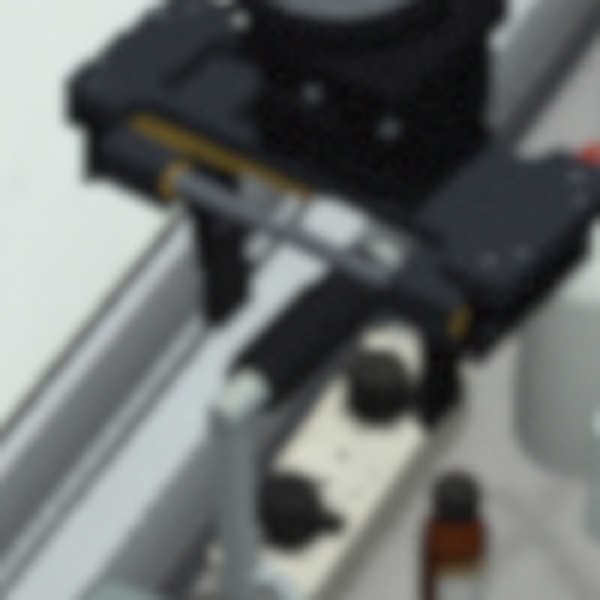

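Request:
carry_out(
  targets=[
    [[0,0,0],[0,0,0]],
    [[0,0,0],[0,0,0]],
    [[0,0,0],[0,0,0]],
    [[0,0,0],[0,0,0]],
    [[0,0,0],[0,0,0]],
    [[0,0,0],[0,0,0]],
    [[0,0,0],[0,0,0]],
    [[0,0,0],[0,0,0]],
  ],
  jaw=0,
  squeeze=25,
)

```text
time_s: 25.5
tool_pos: [0.532, -0.1305, 0.2198]
tool_rot: [-90.0, -0.1, 6.0]
force: [2.1, -0.5, 0.4]
grip_width: 0.0311
```

Request:
carry_out(
  targets=[
    [[0,0,0],[0,0,0]],
    [[0,0,0],[0,0,0]],
    [[0,0,0],[0,0,0]],
  ],
)

```text
time_s: 25.8
tool_pos: [0.5316, -0.1307, 0.2198]
tool_rot: [-90.0, -0.1, 6.0]
force: [2.0, -0.5, 2.8]
grip_width: 0.0261
```

Request:
carry_out(
  targets=[
    [[-6.3,0,0],[0,0,0]],
    [[-6.2,0,0],[0,0,0]],
    [[-6.2,0.4,0],[0,0,0]],
    [[-6.2,0.8,0],[0,0,0]],
    [[-6.2,1.1,0],[0,0,0]],
    [[-6.1,1.4,0],[0,0,0]],
    [[0,0,0],[0,0,0]],
  ],
)

```text
time_s: 26.5
tool_pos: [0.4923, -0.1358, 0.2133]
tool_rot: [-90.0, 0.2, 5.9]
force: [6.2, -4.6, -11.5]
grip_width: 0.0263
```

Request:
carry_out(
  targets=[
    [[-6,1.7,0],[0,0,0]],
    [[-5.9,2,0],[0,0,0]],
    [[-5.8,2.3,0],[0,0,0]],
    [[-5.7,2.6,0],[0,0,0]],
    [[-5.5,2.9,0],[0,0,0]],
    [[-5.5,3.1,0],[0,0,0]],
    [[0,0,0],[0,0,0]],
  ],
)

```text
time_s: 27.2
tool_pos: [0.463, -0.1398, 0.1988]
tool_rot: [-90.2, -0.4, 6.0]
force: [19.3, -7.0, -19.2]
grip_width: 0.0262
```

```bash
python3 - <<'E'
from h import *
import cv2
o=env.get_obs(); print(o["tool_pos"],o["tool_rot"],o["force"],o["grip_width"])
a=env.read_camera("scene")[:,:,::-1][150:300,260:410]
cv2.imwrite("pics/s20.png",cv2.resize(a,(600,600),interpolation=cv2.INTER_CUBIC))
E
```

```text
[ 0.46300114 -0.13975111  0.19880152] [-90.15713636  -0.44424633   5.96592014] [ 19.27157871  -7.01727014 -19.23501163] 0.026190899021302772
```

View pics/s20.png

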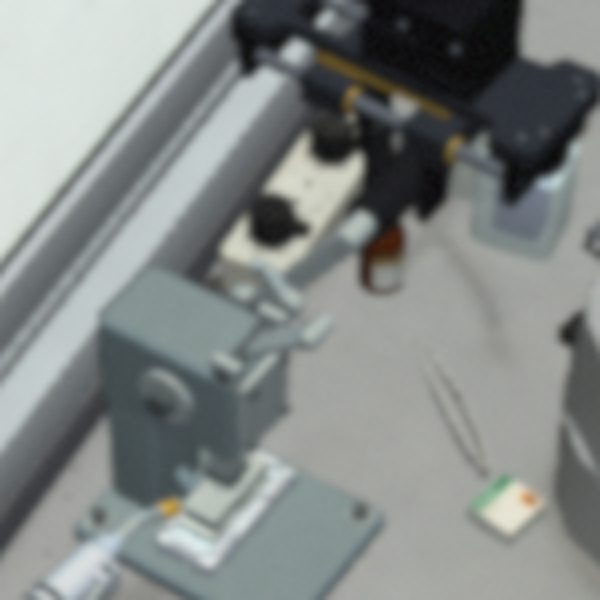

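Request:
carry_out(
  targets=[
    [[1,2,0],[0,0,0]],
    [[0,1,2],[0,0,0]],
    [[0,0,0],[0,0,0]],
  ],
)

```text
time_s: 27.55
tool_pos: [0.4631, -0.1399, 0.1985]
tool_rot: [-90.4, -0.4, 5.9]
force: [10.4, -10.4, -5.9]
grip_width: 0.0261
```

Request:
carry_out(
  targets=[
    [[-4,3,-2],[0,0,0]],
    [[-4,3,-2],[0,0,0]],
    [[0,0,0],[0,0,0]],
  ],
)

```text
time_s: 27.85
tool_pos: [0.4554, -0.1409, 0.1926]
tool_rot: [-90.1, -0.4, 6.0]
force: [9.5, -2.3, -3.1]
grip_width: 0.0266
```

Request:
carry_out(
  targets=[
    [[-4,3,0],[0,0,0]],
    [[-4,3,0],[0,0,0]],
    [[0,0,0],[0,0,0]],
  ],
)

```text
time_s: 28.15
tool_pos: [0.4538, -0.1414, 0.1907]
tool_rot: [-90.3, -1.1, 6.1]
force: [18.0, -1.1, 5.3]
grip_width: 0.0266
```

Request:
carry_out(
  targets=[
    [[-2,2,0],[0,0,0]],
    [[0,0,0],[0,0,0]],
  ],
)

```text
time_s: 28.35
tool_pos: [0.454, -0.1414, 0.1906]
tool_rot: [-90.4, -1.4, 6.1]
force: [19.1, -1.2, 10.7]
grip_width: 0.026
```

```bash
python3 - <<'E'
from h import *
import cv2
o=env.get_obs(); print(o["tool_pos"],o["tool_rot"],o["force"],o["grip_width"])
im=env.read_camera("scene")[:,:,::-1]
cv2.imwrite("pics/s21.png",cv2.resize(im[150:300,260:410],(600,600),interpolation=cv2.INTER_CUBIC))
t=env.read_camera("top")[:,:,::-1]
cv2.imwrite("pics/t21.png",cv2.resize(t[190:320,200:400],(800,520),interpolation=cv2.INTER_CUBIC))
a=np.radians(6.2);R=np.array([[np.cos(a),-np.sin(a),0],[np.sin(a),np.cos(a),0],[0,0,1]]);o=np.array([.497,-.0305,0])
for th in(0,.55,.65,.7,.75,.8):
    l=th-.05
    print(th,[(proj("scene",o+R@np.array([.0225-.125*np.sin(l),y,.14+.125*np.cos(l)]))-[260,150]+.5)*4 for y in(-.0485,-.063)])
E
```

```text
[ 0.45397122 -0.14144291  0.19062522] [-90.35935207  -1.40228522   6.14371918] [19.07866074 -1.15429613 10.71664824] 0.026018258241306217
0 [array([233.18142023, 152.93996579]), array([248.85668337, 138.29948303])]
0.55 [array([332.60941686, 222.81669227]), array([347.88345148, 207.58261627])]
0.65 [array([348.62353039, 239.63924421]), array([363.79718763, 224.3102144 ])]
0.7 [array([356.20729112, 248.36116387]), array([371.3287793 , 232.98743208])]
0.75 [array([363.47771847, 257.25402934]), array([378.54596675, 241.83767178])]
0.8 [array([370.41297019, 266.29001517]), array([385.42709602, 250.83326877])]
```

View pics/s21.png

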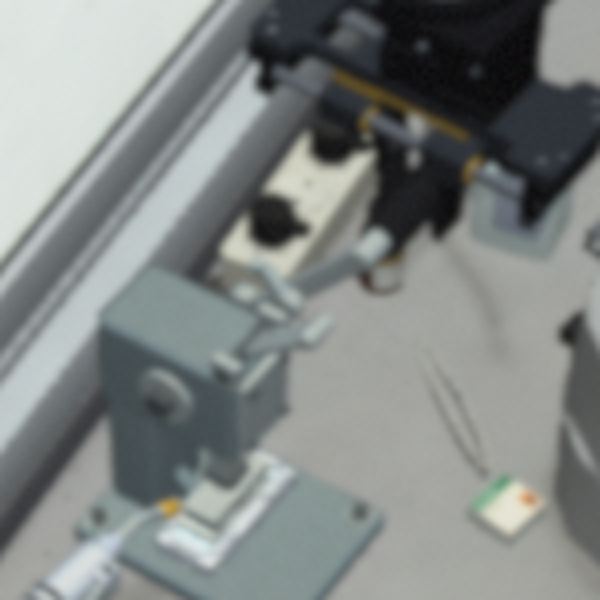

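View pics/t21.png

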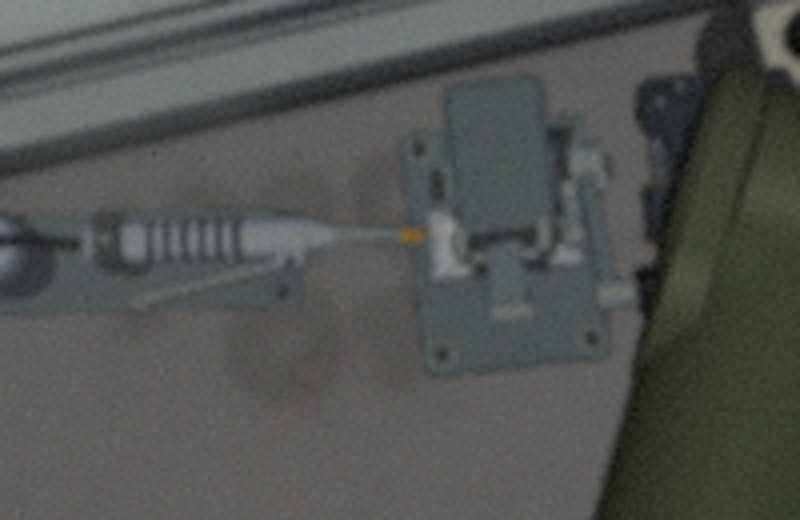

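Request:
carry_out(
  targets=[
    [[0,-1,0],[0,0,0]],
    [[0,0,0],[0,0,0]],
    [[0,0,0],[0,0,0]],
    [[0,0,0],[0,0,0]],
    [[0,0,0],[0,0,0]],
    [[0,0,0],[0,0,0]],
    [[0,0,0],[0,0,0]],
  ],
)

```text
time_s: 29.15
tool_pos: [0.4539, -0.1414, 0.1907]
tool_rot: [-90.3, -1.4, 6.1]
force: [21.3, -1.3, 6.3]
grip_width: 0.0264
```

Stable at the stop, so I'm handing the job in.

```bash
python3 -c "
from cell import env
print(env.get_obs()['force']); print(env.sign_off())"
```

```text
[21.26522621 -1.34500413  6.29505214]
the job is handed in; nothing more can be done
None
```

The job is done in the order asked and handed in at 29 s, with the gripper still holding the lever at its stop.

- **Air gun:** I pushed the trigger in from its outer side with the closed fingers, rather than squeezing it against the grip between the jaws, to keep the gripper clear of the window. It stopped moving at about 20 N, well above the 8 N it needs. After I let go, the pictures show it sprung out again.
- **Catch:** I drew the thumb tab forward from behind. The picture puts it at about 1.1 rad, well past 0.6. The force briefly read 13 N, against the 1–2 N expected.
- **Lever:** I gripped the black handle (the jaws stopped 26 mm apart) and pulled it along its arc until it no longer moved. The tangential force was about 20 N against the 6–8 N needed. The position of the handle's collar in the picture matches 0.75 rad. The foot is down on the slide and the slide is still in its nest. The carton and forceps look unmoved, and what shows of the bottle, now partly hidden behind the handle, looks in place.

**What disagreed:**
- **Fingertip height:** Touching the gun from above showed the fingertips about 30 mm higher than the reported TCP (pictures suggested about 22 mm). My first pushes therefore passed above the trigger without touching it. I allowed for the 30 mm from then on. The touch itself reached about 20 N on the gun.
- **Lever arc:** Partway through the pull my arc was off by a few millimetres and put about 26 N of sideways load on the handle. I corrected it before reaching the stop.

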